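# Seat the tongued rail against the hidden stop of the boring unit's undercut pocket

## Robot

A 6-joint arm with a two-finger parallel gripper is mounted at the origin on the work surface. World frame = base frame: x ahead of the robot, y to its left, z up, the work surface at z = 0. Lengths are in m, angles in rad, forces in N, time in s.
With the tool pointing down it reaches from about 0.425 to 0.95 m from the base axis. Payload 3.5 kg.
Tool frame: the origin (TCP) lies on the centre line of the jaws, within the pads' length; the fingertips stand 25 mm ahead of it and the grasp point (between the pads) lies 6 mm ahead of it; y points along the fingers, z is the direction in which the jaws open and shut, and the axes are right-handed (so a half turn about y gives the same grasp; the last joint's range is limited). The gripper opens to 85 mm and grips with 20 to 120 N. Pads are 22 mm wide; open, the fingers measure 114 mm over their backs; the gripper's body (76 mm by 85 mm) begins 54 mm behind the grasp point. The pads swing forward as they close: fully open they stand 13 mm farther back than shut.
Start: joints at [1.037, 0.286, 1.577, -0, 1.279, -0.15], TCP at [0.253, 0.626, 0.256] pointing down, gripper open.
Joint ranges: [-2.77, 2.77], [-0.9, 2.22], [0.21, 2.48], [-1.53, 4.67], [0.24, 2.81], [-2.84, 2.84]. Speed limits (rad/s): [2.79, 2.79, 3.14, 3.14, 3.14, 3.14].

## Interface

Orientations are given as a unit quaternion [x, y, z, w].
In Python, from plant import ctrl gives the robot as it stands.
- The arm moves only by the tool arm_command, never from a script. Its argument "steps" is a list of rows, each an object with "hand": the opening, from 0 (shut) to 1 (fully open); "travel": the shift along the tool's x, y, z in units of 0.3 m (1.0 is 0.3 m), a list of three; "rotation": the turn, a rotation vector about the tool's x, y, z in units of 30 degrees (1.0 is 30 degrees), a list of three. A call has 1 to 20 rows; each row shifts and turns the pose as measured when the row begins, along the tool's axes as they then stand; what a row does not reach is not made up. A row lasts 1/8 s, in which the tool goes at most 62.5 mm and 10.7 degrees, less where a joint would pass 70% of its speed; a pose out of reach is approached as far as the arm can. A call with a number of a shift or a turn outside -1 to 1 is refused whole. A call with a gripper value outside its range is refused whole. The fingers move at their own pace and stop on an object; "grip_force" is the grip in N (left out, the last holds). Time passes only in rows, so rows that do not move let the fingers close. It gives the time, the measured TCP pose, the force and the opening at its end, in the units of the state.
- ctrl.get_state(): the state, without advancing time (a new reading comes with each control period).
- ctrl.read_camera(name): name is "scene" or "top" or "wrist"; returns (picture, depth): 400x640x3 uint8, blue, green, red; 400x640 float32, m along the optical axis (not along the pixel's ray), 0 where there is no reading.
- ctrl.camera_params(name): a dict with "fx", "fy", "cx", "cy" (pixels), "extrinsics" (4x4, takes a point from camera to world coordinates); the wrist camera has in their place "tool_from_camera" (4x4, takes a point from camera to tool coordinates, whose origin is the TCP and whose axes are the tool frame's). Camera axes: x right, y down, z forward; pixel columns grow to the right and rows downward; lengths in m; the calibration is good to about 2 mm. A picture is of the moment at which its call begins: read the wrist's pose just before it. camera_params takes no time and is no camera call.
- ctrl.sign_off(): hands the job in, once; it reports no verdict.
Trained networks look in the newest picture that a camera, given by its name, has taken for a name from the list of things; names that differ only in an ending like _2 or _b are one class to them, and where a whole thing is asked for, a point or a joint stands for the part that bears it (a point fixed in the world has none). Each returns a list of dicts, best first, with "score" (0 to 1); they miss things now and then, are a little off and sometimes report something else, mostly with a low value. They report only what shows in the picture. A call takes as long as a camera call. They do not tell look-alikes from the thing itself.
- ctrl.masks_of(camera, thing): "region" (400x640 bool, what is visible of it) and "at" ([column, row] in pixels, amid what is visible of it).
The state is a dict: "time": time; "qpos": joint angles; "dq": joint speeds; "joint_efforts": joint torques, N m; "eef_pos": TCP position; "tcp_rot": TCP orientation; "contact_force": force on the tool from outside, world axes, zero at the start; "wrist_torque": the same for the moment, N m; "opening": opening from 0.0 (shut) to 1.0 (fully open).
Only numpy, scipy, OpenCV 4.12 (cv2) and the standard library are available. Lean on these libraries where they do the work, as an engineer would, in place of code of your own. Each camera call takes 0.05 s, during which the arm holds its last target.

## Task

Load the small horizontal boring unit: lay the wooden rail with the stepped tongue flat on the unit's bed and slide it, tongue first, in under the clear chip guard and under the lip of the metal block until the tongue's end is fully home against the stop hidden inside the block's pocket. The block is set a little to either side and the stop to a different depth each time, so feel for both; a spring roller pushes back partway and must be passed, but do not ram the rail against the stop. Let go of the rail, and leave the square-ended offcut, the glue bottle and the hammer where they are.

Things in the scene. Friction and masses are not known exactly. Their poses are not given: they have to be found in the camera images.
- rail: tongued rail, bare light wood, 126 mm long, 44 wide. Origin mid underside of the whole length; x towards the tongue, z up. Body x -63 to +17 mm, 32 high; tongue x +17 to +63, 18 high, full width, level with the underside, so a 14 mm upright step (shoulder) stands above it. About 0.11 kg, varies. Starts flat on the bench, right of the unit (-y), tongue roughly to the left (+y)
- rail_shoulder (a point): point on the rail's underside right below its shoulder, mid width (17 mm ahead of the rail's origin, 46 mm behind the tongue's end)
- borer: boring unit fixed to the bench, place and yaw vary. Origin at bench level, mid bed width, below the block's front face; x (roughly to the robot's left, +y) runs into the block's pocket, z up. Grey bed 130 mm wide, top 15 mm over the bench, from x -215 mm. Aluminium block 90 wide, 60 high, 64 deep, front face at x = 0. Behind it, to x 200, a green motor 120 mm high
- guard_edge (a point): middle of the lower front edge of the clear chip guard (dark steel frame), a level plate 120 mm wide, 10 thick, 132 mm over the bench, from here 135 mm back over the block. When the rail is home only its last 7 to 21 mm stand out from under it: an upright gripper strikes it, so the tool must lean back, its body away from the block, by about 30 to 45 degrees
- roller (a joint): press-in (m) of the spring roller in the pocket's -y wall. The pocket is in the middle of the block's front, but the block is clamped up to 10 mm to either side of the bed's middle, unmeasured. Pocket 47 mm wide, roof 20.5 over the bed, 2 mm chamfers. Roller: 14 mm radius, centred 22 mm deep, 5 mm proud, 3 N plus 0.8 N per mm; the tongue meets it 10 mm in and passes it with 5 to 15 N
- offcut: bystander: square-ended offcut of the same wood, 126 x 44 x 32 mm, no tongue; origin mid underside; lies beside the rail, nearer to or farther from the robot
- glue: bystander: standing white plastic glue bottle, 60 mm diameter, 160 mm high; origin mid underside
- hammer: bystander: hammer, 240 mm long, lying on the bench; origin mid underside
- pin (a joint): how far (m) the contact pin in the end stop's face is pressed in: 0 untouched, 0.004 flush. Spring 1 to 2 N. The rigid stop fills the pocket under the lip, its face 30 to 44 mm behind the block's front face, unknown and unseen: feel for it with the tongue. With the rail home a gap of 2 to 16 mm stays between its shoulder and the block. The roller holds the rail there when let go
Not all that is in view belongs to the job. Leave any green or purple look-alike of the rail alone.

How it is judged:
By the outcome, as a careful person would: the job done as asked, in the order asked, and still so for the second after the job is handed in, with the robot touching nothing.
It also fails if it takes over 64 s, if anything falls off the work surface, if the arm or the gripper's body presses on something with over 40 N, if the wrist force passes 120 N, or if a joint passes its speed limit or range.

## Working session

There is one attempt and no reset: what is moved stays moved. The work goes in short steps, Python scripts to look and compute and a tool call to move; the robot and the scene stay as the last step left them, time stands still between calls to the robot, and variables do not carry over. Pictures are saved under pics/ and viewed, and the job is handed in when it is done.

Besides the shell and the picture viewer there is one more tool, called after "Emit:" as a command line: name --argument value ..., lists and objects as JSON in quotes. arm_command: Moves the arm, as the interface text tells. Shifts and turns lie within -1 to 1; 1 stands for 0.3 m of shift or 30 degrees of turn. Its arguments: {"type":"object","properties":{"steps":{"type":"array","items":{"type":"object","properties":{"hand":{"type":"number"},"travel":{"type":"array","items":{"type":"number","minimum":-1,"maximum":1}},"rotation":{"type":"array","items":{"type":"number","minimum":-1,"maximum":1}}}}},"grip_force":{"type":"number"}},"required":["steps"]}

```bash
ls; mkdir -p pics
cat > h.py <<'E'
import numpy as np,cv2
from scipy.spatial.transform import Rotation as R
from plant import ctrl
def T(cam,st=None):
    p=ctrl.camera_params(cam)
    if 'extrinsics' in p: return p,np.array(p['extrinsics'])
    st=st or ctrl.get_state()
    M=np.eye(4);M[:3,:3]=R.from_quat(st['tcp_rot']).as_matrix();M[:3,3]=st['eef_pos']
    return p,M@np.array(p['tool_from_camera'])
def cloud(depth,p,M):
    v,u=np.mgrid[0:400,0:640]
    P=np.stack([(u-p['cx'])/p['fx']*depth,(v-p['cy'])/p['fy']*depth,depth],-1)
    return P@M[:3,:3].T+M[:3,3]
E
python3 - <<'E'
from h import *
print(ctrl.get_state())
for c in ['scene','top','wrist']:
    p,M=T(c); im,d=ctrl.read_camera(c); cv2.imwrite(f'pics/{c}0.png',im); np.save(f'{c}0.npy',d)
    print(c,p['fx'],np.round(M,3).tolist())
    for t in ['rail','offcut','borer','guard_edge','glue','hammer','roller']:
        try:
            for r in ctrl.masks_of(c,t)[:3]:
                m=r['region']&(d>0); Pc=cloud(d,p,M)
                print(c,t,round(r['score'],2),r['at'],m.sum(),np.round(np.median(Pc[m],0),3) if m.any() else '')
                if c=='top' : np.save(f'm_{t}.npy',r['region']) if r['score']>.5 else 0
        except Exception as e: print(c,t,e)
print(ctrl.get_state()['time'])
E
```

```text
pics
{'time': 0.0, 'qpos': array([ 1.03704436e+00,  2.87157983e-01,  1.57818377e+00,  1.76071729e-05,
        1.27860459e+00, -1.50026670e-01]), 'dq': array([-0.00026853,  0.00160652, -0.00019349, -0.00079973,  0.00117861,
       -0.00013497]), 'joint_efforts': array([-1.32996804e-03, -4.05986953e+01, -2.92622995e+01, -1.94421996e-04,
        5.87987801e-03,  4.62328458e-06]), 'eef_pos': array([0.25238065, 0.62539307, 0.25494857]), 'tcp_rot': array([ 0.69491307, -0.13512284,  0.13455363, -0.69334909]), 'contact_force': array([ 0.6888658 ,  0.63079233, -0.81891982]), 'wrist_torque': array([ 0.00653084,  0.02455408, -0.01309424]), 'opening': 0.9990656351705722}
scene 403.6264501743443 [[-0.879, 0.34, -0.335, 0.927], [0.478, 0.634, -0.608, 0.609], [0.005, -0.695, -0.719, 0.808], [0.0, 0.0, 0.0, 1.0]]
scene rail 0.86 [267.4, 153.4] 588 [ 0.625 -0.282  0.024]
scene rail 0.76 [263.3, 123.0] 504 [ 0.555 -0.451  0.022]
scene rail 0.65 [217.0, 176.9] 730 [ 0.769 -0.243  0.021]
scene offcut 0.83 [315.4, 143.3] 599 [ 0.462 -0.261  0.031]
scene borer 0.94 [357.1, 230.4] 8804 [0.579 0.127 0.066]

[... 549 characters left out ...]
offcut 0.93 [408.3, 243.7] 716 [ 0.457 -0.275  0.032]
top borer 0.75 [288.9, 206.5] 5798 [0.564 0.064 0.089]
top guard_edge 0.94 [287.5, 206.0] 5893 [0.563 0.065 0.088]
top glue 0.71 [174.5, 246.6] 553 [0.453 0.378 0.108]
top glue 0.22 [409.3, 189.0] 706 [ 0.621 -0.291  0.03 ]
top hammer 0.93 [171.5, 172.6] 878 [0.654 0.419 0.025]
wrist 307.2276770207172 [[0.375, 0.88, 0.291, 0.178], [0.927, -0.356, -0.117, 0.656], [0.0, 0.314, -0.95, 0.374], [0.0, 0.0, 0.0, 1.0]]
wrist borer 0.69 [152.0, 395.9] 167 [0.492 0.249 0.009]
wrist guard_edge 0.75 [152.1, 398.5] 171 [0.492 0.249 0.009]
wrist glue 0.91 [229.3, 345.4] 670 [0.436 0.416 0.023]
wrist hammer 0.53 [243.9, 368.2] 42 [0.501 0.411 0.008]
1.2
```

View images.

View pics/scene0.png

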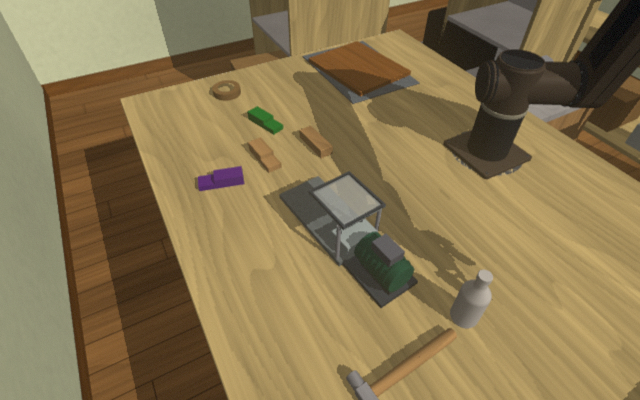

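View pics/top0.png

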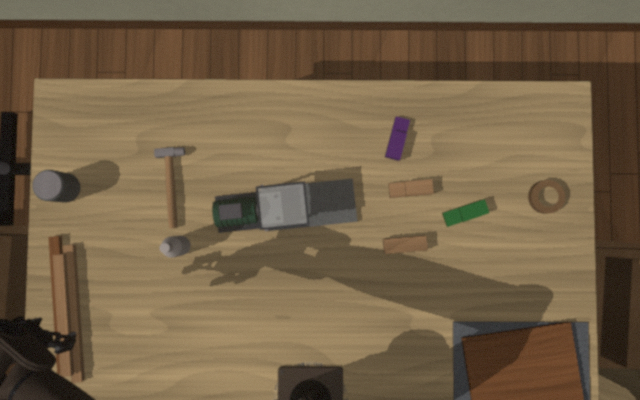

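Run:
```python
from h import *
d=np.load('top0.npy');im=cv2.imread('pics/top0.png')
p,M=T('top');P=cloud(d,p,M)
cv2.imwrite('pics/topz.png',cv2.resize(im[120:290,230:430],(800,680),interpolation=cv2.INTER_CUBIC)[:600])
# bench height, bed height
z=P[...,2]
m=np.load('m_rail.npy')
print('bench z',np.median(z[280:330,380:450]))
# rail candidates: component near (408,189)
for (c,r) in [(408,189),(408,243),(465,211),(395,140)]:
    w=np.zeros_like(z,bool);w[r-30:r+30,c-40:c+40]=1
    mm=w&(z>0.010)&(z<0.05)&(d>0)
    n,l=cv2.connectedComponents(mm.astype(np.uint8)); mm=l==l[r,c]
    q=P[mm]; hist=np.histogram(q[:,2],bins=np.arange(.01,.05,.003))[0]
    rect=cv2.minAreaRect((q[:,:2]*1000).astype(np.float32))
    print(c,r,rect,hist, im[r,c])
    hi=q[q[:,2]>.026]; lo=q[(q[:,2]<.022)&(q[:,2]>.013)]
    print(' hi',hi.mean(0).round(4),cv2.minAreaRect((hi[:,:2]*1000).astype(np.float32)),'lo',lo.mean(0).round(4) if len(lo) else '',len(lo))
np.set_printoptions(linewidth=200)
# borer z-map
print((z[150:270:6,235:365:6]*1000).astype(int))
print((P[150:270:6,235:365:6,1]*1000).astype(int)[10])
print((P[150:270:6,235:365:6,0]*1000).astype(int)[:,10])
```

```text
bench z 0.0012502477406470813
408 189 ((622.757080078125, -292.6678466796875), (44.54607391357422, 127.35643768310547), 5.231419563293457) [ 12  36  76  68  38  39  81 139 121  43   1   2   0] [ 80 112 146]
 hi [ 0.6245 -0.314   0.0332] ((622.5802001953125, -293.547119140625), (44.042510986328125, 125.63812255859375), 5.241243839263916) lo [ 0.6191 -0.254   0.018 ] 180
408 243 ((455.8358459472656, -275.4146728515625), (46.601009368896484, 126.87374114990234), 5.368327617645264) [  3   2   5   3   9  35 155 212 186  50  11   0   0] [ 72 102 133]
 hi [ 0.4569 -0.2747  0.033 ] ((456.86566162109375, -275.278564453125), (44.04890823364258, 126.88270568847656), 5.1374311447143555) lo [ 0.4711 -0.2582  0.0179] 10
465 211 ((552.4293212890625, -459.5024719238281), (44.45454406738281, 136.7945556640625), 19.073406219482422) [ 12  33  76  87  44  45  93 145 103  34   6   0   0] [51 98 48]
 hi [ 0.5581 -0.476   0.0327] ((555.3074951171875, -468.358642578125), (44.29191970825195, 98.18309783935547), 19.416046142578125) lo [ 0.5387 -0.4174  0.0184] 196
395 140 ((773.7635498046875, -254.28044128417
[... 2051 characters left out ...]
11    3    0   -2    3    1    0    2    4   -2    4]
 [  -4    0    0    4   -1    3   -2   -1    0   -2    0    0    1   -1   -1    4   -2    0    5    5   -6   -2]
 [   1   -3    0    6   -3    5    8    0    3    2    1    0    3    0    6    5    1    1   -2    8    0    2]
 [  -3    1    1    0    6   -4    1    1    2    0    1    0   -2    2    0    6    2    0    1   -3    0    0]
 [   0    0    3    5   -1    0    1    2   -1   -4    1    4    3    0    1    0   -3    0   -2    0    7    3]]
[ 209  195  178  163  140  124  107   91   75   58   42   26    9   -4  -22  -40  -58  -75  -94 -112 -129 -149]
[736 719 699 682 663 645 617 600 584 567 551 535 518 501 483 465 447 429 411 394]
```

View pics/topz.png

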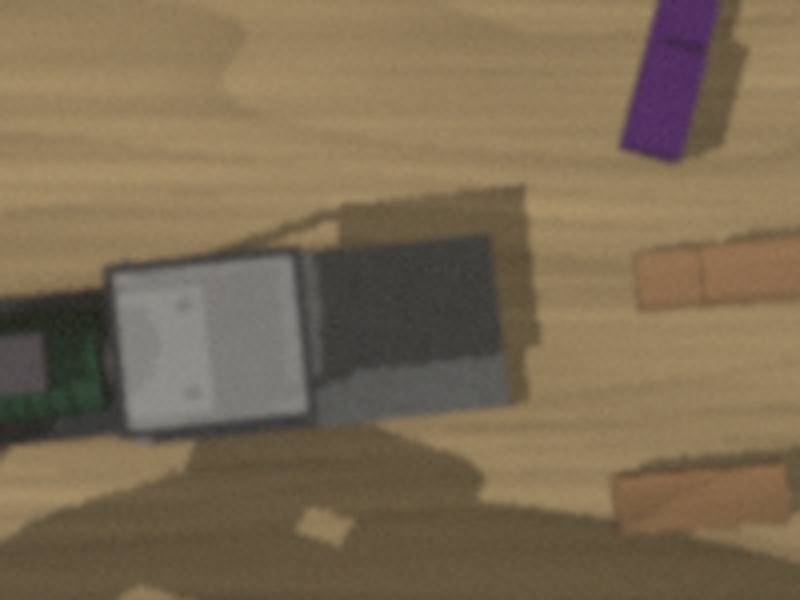

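Run:
```python
from h import *
d=np.load('top0.npy')
p,M=T('top');P=cloud(d,p,M);z=P[...,2]
tc=np.array(ctrl.camera_params('wrist')['tool_from_camera']);print(tc.round(3).tolist())
def rect(mm,name):
    mm=cv2.morphologyEx(mm.astype(np.uint8),cv2.MORPH_OPEN,np.ones((3,3)))
    n,l,s,c=cv2.connectedComponentsWithStats(mm); k=1+np.argmax(s[1:,4]); q=P[l==k]
    print(name,s[k],cv2.minAreaRect((q[:,:2]*1000).astype(np.float32)),np.median(q[:,2]))
    return l==k
w=np.zeros_like(z,bool);w[160:250,200:370]=1
zf=cv2.medianBlur(z.astype(np.float32),5)
a=rect(w&(zf>.008)&(zf<.03),'bed'); b=rect(w&(zf>.128)&(zf<.16),'guard')
# edges of bed: fit lines on bed's long sides
vals=P[a]
```

```text
[[0.0, 0.95, 0.314, -0.081], [-0.0, -0.314, 0.95, -0.117], [1.0, -0.0, 0.0, 0.0], [0.0, 0.0, 0.0, 1.0]]
bed [ 305  178   52   48 2087] ((580.6725463867188, -55.73883819580078), (130.24720764160156, 145.83865356445312), 6.404074192047119) 0.016249684348856874
guard [ 256  181   53   49 2191] ((571.5736694335938, 65.83236694335938), (134.1552276611328, 172.86329650878906), 5.551756858825684) 0.13892256260256253
```

Emit:
arm_command --steps '[{"hand": 1,"travel": [0.14,-0.02,-0.145],"rotation": [0,0,0]},{"hand": 1,"travel": [0.14,-0.02,-0.145],"rotation": [0,0,0]},{"hand": 1,"travel": [0.14,-0.02,-0.145],"rotation": [0,0,0]},{"hand": 1,"travel": [0.14,0,-0.145],"rotation": [0,0,0]},{"hand": 1,"travel": [0.14,0,-0.145],"rotation": [0,0,0]},{"hand": 1,"travel": [0.14,0,-0.145],"rotation": [0,0,0]},{"hand": 1,"travel": [0.14,0,-0.145],"rotation": [0,0,0]},{"hand": 1,"travel": [0.14,0,-0.145],"rotation": [0,0,0]},{"hand": 1,"travel": [0.14,0,-0.145],"rotation": [0,0,0]},{"hand": 1,"travel": [0.14,0,-0.145],"rotation": [0,0,0]},{"hand": 1,"travel": [0.14,0,-0.145],"rotation": [0,0,0]},{"hand": 1,"travel": [0.14,0,-0.145],"rotation": [0,0,0]}]'

```text
time: 2.7
eef_pos: [0.5333, -0.0631, 0.2784]
tcp_rot: [-0.693, 0.128, -0.136, 0.696]
contact_force: [0.8, 0.8, 1.2]
opening: 1.0
```

Run:
```python
from h import *
s=ctrl.get_state();print({k:np.round(v,4).tolist() for k,v in s.items()})
```

```text
{'time': 2.7, 'qpos': [-0.3091, -0.0431, 1.8979, 0.0056, 1.2754, -1.5058], 'dq': [-0.7774, 0.512, -0.4969, 0.0125, -0.0312, -0.7729], 'joint_efforts': [1.9648, -29.848, -27.4812, -0.1038, 0.0798, 0.4037], 'eef_pos': [0.5333, -0.0631, 0.2784], 'tcp_rot': [-0.6932, 0.1278, -0.1363, 0.6961], 'contact_force': [0.8368, 0.8288, 1.1772], 'wrist_torque': [0.0286, 0.0038, -0.0197], 'opening': 1.0003}
```

Emit:
arm_command --steps '[{"hand": 1,"travel": [0.08,0,-0.08],"rotation": [0,0.35,0.3]},{"hand": 1,"travel": [0.08,0,-0.08],"rotation": [0,0.35,0.3]},{"hand": 1,"travel": [0.05,0,-0.08],"rotation": [0,0.35,0]},{"hand": 1,"travel": [0,0,0],"rotation": [0,0,0]}]'

```text
time: 3.2
eef_pos: [0.5536, -0.1628, 0.273]
tcp_rot: [-0.627, 0.375, -0.21, 0.649]
contact_force: [0.7, -0.5, 0.0]
opening: 1.001
```

Run:
```python
from h import *
s=ctrl.get_state();print({k:np.round(v,4).tolist() for k,v in s.items()})
print(R.from_quat(s['tcp_rot']).as_matrix().round(3))
```

```text
{'time': 3.2, 'qpos': [-0.4702, 0.1756, 1.6887, 0.0214, 1.5122, -1.1848], 'dq': [0.0171, 0.0138, -0.0102, 0.019, 0.0102, -0.0015], 'joint_efforts': [-0.9739, -35.3344, -28.9579, -0.073, 0.4707, 0.1515], 'eef_pos': [0.5536, -0.1628, 0.273], 'tcp_rot': [-0.6273, 0.3752, -0.2102, 0.6492], 'contact_force': [0.7325, -0.5106, 0.0001], 'wrist_torque': [-0.0711, -0.0905, 0.0422], 'opening': 1.0011}
[[ 0.63  -0.198  0.751]
 [-0.744  0.124  0.657]
 [-0.223 -0.972 -0.069]]
```

```bash
cat > kin.py <<'E'
import numpy as np
from scipy.spatial.transform import Rotation as R
from scipy.optimize import least_squares
data=[([1.03704436,.287157983,1.57818377,1.76e-5,1.27860459,-.15002667],[.25238065,.62539307,.25494857],[.69491307,-.13512284,.13455363,-.69334909]),
([-.3091,-.0431,1.8979,.0056,1.2754,-1.5058],[.5333,-.0631,.2784],[-.6932,.1278,-.1363,.6961]),
([-.4702,.1756,1.6887,.0214,1.5122,-1.1848],[.5536,-.1628,.273],[-.6273,.3752,-.2102,.6492])]
rz=lambda a:R.from_euler('z',a); ry=lambda a:R.from_euler('y',a)
def ori(q): return rz(q[0])*ry(q[1]+q[2])*rz(q[3])*ry(q[4])*rz(q[5])
C=R.concatenate([ori(q).inv()*R.from_quat(o) for q,p,o in data]).mean()
def rows(q):
    Rt=ori(q); z1=rz(q[0]); c=lambda rot,v: rot.apply(v)
    return np.stack([c(z1,[0,1,0]),[0,0,1],c(z1*ry(q[1]),[0,0,1]),c(z1*ry(q[1]+q[2]),[0,0,1]),c(z1*ry(q[1]+q[2]),[1,0,0]),c(Rt,[0,0,1])],1)
A=np.concatenate([rows(q) for q,p,o in data]);b=np.concatenate([p for q,p,o in data])
reg=1e-3*np.eye(6)
par=np.linalg.lstsq(np.vstack([A,reg]),np.r_[b,reg@[.1,.2,.4,.4,0,.2]],rcond=None)[0]
def fk(q): return rows(q)@par, ori(q)*C
lo=np.array([-2.77,-.9,.21,-1.53,.24,-2.84]);hi=np.array([2.77,2.22,2.48,4.67,2.81,2.84])
def ik(p,Rt,n=30,seed=0):
    rng=np.random.default_rng(seed); sols=[]
    for i in range(n):
        q0=rng.uniform(lo,hi); q0[0]=rng.uniform(-1,.5);
        f=lambda q:np.r_[(fk(q)[0]-p)*5,(fk(q)[1].inv()*Rt).as_rotvec()]
        r=least_squares(f,q0,bounds=(lo,hi))
        if r.cost<1e-7 and not any(np.abs(r.x-s).max()<.02 for s in sols): sols.append(r.x)
    return sols
def lean(yaw,th,sgn):
    X=np.array([np.cos(yaw),np.sin(yaw),0]);Z=np.array([0,0,1.])
    f=-np.cos(th)*Z+np.sin(th)*X; u=np.sin(th)*Z+np.cos(th)*X
    x=sgn*u; return R.from_matrix(np.stack([x,f,np.cross(x,f)],1)),X,f
E
python3 - <<'E'
from kin import *
for q,p,o in data: print((C.inv()*ori(q).inv()*R.from_quat(o)).magnitude(),(fk(q)[0]-p).round(4))
print('par',par.round(4),C.as_matrix().round(3))
d=np.deg2rad
yb=d(96)
for sgn in (1,-1):
  for th in (35,40,45):
    for nm,g in (('rail',[.626,-.334,.026]),('above',[.60,-.33,.13]),('home',[.5775,-.06,.043])):
      Rt,X,f=lean(yb,d(th),sgn)
      for s in ik(np.array(g)-.006*f,Rt): print(sgn,th,nm,s.round(2))
E
```

```text
6.654148010118163e-05 [-0. -0.  0.]
0.0001232687315706561 [-0. -0. -0.]
9.71114741965438e-05 [0. 0. 0.]
par [ 0.1009  0.1987  0.4418  0.5603 -0.0208  0.2246] [[-0. -0. -1.]
 [-1.  0.  0.]
 [ 0.  1. -0.]]
1 35 rail [-0.76  0.78  1.39  0.38  1.47  2.14]
1 35 above [-0.78  0.61  1.44  0.37  1.58  2.17]
1 35 home [-0.48  0.44  1.88  0.53  1.24  2.28]
1 40 rail [-0.77  0.81  1.36  0.43  1.55  2.13]
1 40 above [-0.79  0.65  1.41  0.42  1.66  2.16]
1 40 home [-0.5   0.47  1.86  0.58  1.3   2.24]
1 45 rail [-0.78  0.85  1.32  0.46  1.62  2.12]
1 45 above [-0.8   0.69  1.38  0.46  1.73  2.15]
1 45 home [-0.52  0.5   1.85  0.63  1.36  2.2 ]
-1 35 rail [-0.76  0.78  1.39  0.38  1.47 -1.  ]
-1 35 above [-0.78  0.61  1.44  0.37  1.58 -0.97]
-1 35 home [-0.48  0.44  1.88  0.53  1.24 -0.87]
-1 40 rail [-0.77  0.81  1.36  0.42  1.55 -1.01]
-1 40 above [-0.79  0.65  1.41  0.42  1.66 -0.98]
-1 40 home [-0.5   0.47  1.86  0.58  1.3  -0.91]
-1 45 rail [-0.78  0.85  1.32  0.46  1.62 -1.02]
-1 45 above [-0.8   0.69  1.38  0.46  1.73 -0.99]
-1 45 home [-0.52  0.5   1.85  0.63  1.37 -0.94]
```

```bash
cat > plan.py <<'E'
from kin import *
def steps(q0,q1,n):
    q0=np.array(q0);q1=np.array(q1); out=[]
    for i in range(n):
        a=q0+(q1-q0)*i/n;b=q0+(q1-q0)*(i+1)/n
        pa,Ra=fk(a);pb,Rb=fk(b)
        out.append((Ra.inv().apply(pb-pa)/.3,(Ra.inv()*Rb).as_rotvec()/np.deg2rad(30)))
    return out
def rel(st,p,Rt):
    Ra=R.from_quat(st['tcp_rot'])
    return Ra.inv().apply(p-np.array(st['eef_pos']))/.3,(Ra.inv()*Rt).as_rotvec()/np.deg2rad(30)
def row(p,Rt,p0,R0): return R0.inv().apply(p-p0)/.3,(R0.inv()*Rt).as_rotvec()/np.deg2rad(30)
E
python3 - <<'E'
from plan import *
q0=[-.4702,.1756,1.6887,.0214,1.5122,-1.1848]
Rt,X,f=lean(np.deg2rad(95.2),np.deg2rad(40),1)
g=np.array([.6264,-.3335,.026])
pre=g-.006*f-.09*f
s=ik(pre,Rt)[0];print(s.round(3),pre,f.round(3),X.round(3))
for t,r in steps(q0,s,20): print(t.round(3),r.round(3))
for k in np.linspace(0,1,6): print(fk(np.array(q0)+(s-q0)*k)[0].round(3))
E
```

```text
[-0.816  0.818  1.21   0.41   1.687  2.161] [ 0.63199272 -0.39495365  0.09954027] [-0.058  0.64  -0.766] [-0.091  0.996  0.   ]
[ 0.044  0.011 -0.002] [0.026 0.354 0.048]
[0.045 0.011 0.005] [0.018 0.354 0.052]
[0.044 0.011 0.012] [0.01  0.354 0.054]
[0.042 0.01  0.019] [0.002 0.353 0.055]
[0.04  0.01  0.025] [-0.006  0.353  0.055]
[0.036 0.01  0.032] [-0.015  0.353  0.054]
[0.031 0.01  0.037] [-0.023  0.353  0.051]
[0.025 0.009 0.042] [-0.03   0.352  0.047]
[0.018 0.009 0.046] [-0.037  0.352  0.042]
[0.011 0.009 0.049] [-0.043  0.352  0.036]
[0.003 0.008 0.051] [-0.048  0.351  0.029]
[-0.004  0.008  0.051] [-0.052  0.351  0.021]
[-0.012  0.007  0.05 ] [-0.055  0.35   0.013]
[-0.02   0.007  0.048] [-0.057  0.35   0.004]
[-0.028  0.006  0.045] [-0.057  0.35  -0.004]
[-0.035  0.006  0.04 ] [-0.056  0.349 -0.013]
[-0.041  0.005  0.035] [-0.054  0.349 -0.022]
[-0.046  0.004  0.029] [-0.05   0.348 -0.03 ]
[-0.05   0.004  0.021] [-0.045  0.348 -0.037]
[-0.053  0.003  0.013] [-0.039  0.347 -0.044]
[ 0.554 -0.163  0.273]
[ 0.581 -0.204  0.247]
[ 0.603 -0.249  0.216]
[ 0.619 -0.296  0.181]
[ 0.629 -0.346  0.142]
[ 0.632 -0.395  0.1  ]
```

Emit:
arm_command --steps '[{"hand": 1,"travel": [0.044,0.011,-0.002],"rotation": [0.026,0.354,0.048]},{"hand": 1,"travel": [0.045,0.011,0.005],"rotation": [0.018,0.354,0.052]},{"hand": 1,"travel": [0.044,0.011,0.012],"rotation": [0.01,0.354,0.054]},{"hand": 1,"travel": [0.042,0.01,0.019],"rotation": [0.002,0.353,0.055]},{"hand": 1,"travel": [0.04,0.01,0.025],"rotation": [-0.006,0.353,0.055]},{"hand": 1,"travel": [0.036,0.01,0.032],"rotation": [-0.015,0.353,0.054]},{"hand": 1,"travel": [0.031,0.01,0.037],"rotation": [-0.023,0.353,0.051]},{"hand": 1,"travel": [0.025,0.009,0.042],"rotation": [-0.03,0.352,0.047]},{"hand": 1,"travel": [0.018,0.009,0.046],"rotation": [-0.037,0.352,0.042]},{"hand": 1,"travel": [0.011,0.009,0.049],"rotation": [-0.043,0.352,0.036]},{"hand": 1,"travel": [0.003,0.008,0.051],"rotation": [-0.048,0.351,0.029]},{"hand": 1,"travel": [-0.004,0.008,0.051],"rotation": [-0.052,0.351,0.021]},{"hand": 1,"travel": [-0.012,0.007,0.05],"rotation": [-0.055,0.35,0.013]},{"hand": 1,"travel": [-0.02,0.007,0.048],"rotation": [-0.057,0.35,0.004]},{"hand": 1,"travel": [-0.028,0.006,0.045],"rotation": [-0.057,0.35,-0.004]},{"hand": 1,"travel": [-0.035,0.006,0.04],"rotation": [-0.056,0.349,-0.013]},{"hand": 1,"travel": [-0.041,0.005,0.035],"rotation": [-0.054,0.349,-0.022]},{"hand": 1,"travel": [-0.046,0.004,0.029],"rotation": [-0.05,0.348,-0.03]}]'

```text
time: 5.45
eef_pos: [0.64, -0.3521, 0.126]
tcp_rot: [0.211, 0.741, -0.392, -0.503]
contact_force: [-0.1, 0.1, 1.0]
opening: 1.002
```

Run:
```python
from plan import *
from h import ctrl
s=ctrl.get_state();print(s['time'],s['qpos'].round(3),s['eef_pos'].round(4))
Rt,X,f=lean(np.deg2rad(95.2),np.deg2rad(40),1)
g=np.array([.6264,-.3335,.026])
for k in (.09,.045,0): print(k,[a.round(3) for a in rel(s,g-.006*f-k*f,Rt)])
```

```text
5.45 [-0.761  0.752  1.254  0.392  1.668  1.865] [ 0.64   -0.3521  0.126 ]
0.09 [array([-0.141, -0.014,  0.094]), array([-0.065,  0.662, -0.073])]
0.045 [array([-0.136,  0.136,  0.088]), array([-0.065,  0.662, -0.073])]
0 [array([-0.132,  0.286,  0.082]), array([-0.065,  0.662, -0.073])]
```

Finish the turn to the pre-grasp pose.

Emit:
arm_command --steps '[{"hand": 1,"travel": [-0.07,-0.007,0.047],"rotation": [-0.033,0.331,-0.036]},{"hand": 1,"travel": [-0.07,-0.007,0.03],"rotation": [-0.033,0.331,-0.036]},{"hand": 1,"travel": [0,0,0],"rotation": [0,0,0]}]'

```text
time: 5.82
eef_pos: [0.6333, -0.3902, 0.0996]
tcp_rot: [0.269, 0.653, -0.327, -0.628]
contact_force: [0.0, 0.5, 0.5]
opening: 1.0
```

Run:
```python
from plan import *
from h import *
s=ctrl.get_state();print(s['time'],s['qpos'].round(3),s['eef_pos'].round(4))
Rt,X,f=lean(np.deg2rad(95.2),np.deg2rad(40),1)
g=np.array([.6264,-.3335,.026])
for k in (.09,.045,0): print(k,[a.round(3) for a in rel(s,g-.006*f-k*f,Rt)])
im,d=ctrl.read_camera('wrist');cv2.imwrite('pics/w1.png',im);np.save('w1.npy',d)
```

```text
5.825 [-0.811  0.829  1.194  0.414  1.693  2.171] [ 0.6333 -0.3902  0.0996]
0.09 [array([-0.012, -0.01 ,  0.006]), array([-0.002, -0.006,  0.004])]
0.045 [array([-0.012,  0.14 ,  0.006]), array([-0.002, -0.006,  0.004])]
0 [array([-0.012,  0.29 ,  0.006]), array([-0.002, -0.006,  0.004])]
```

View pics/w1.png

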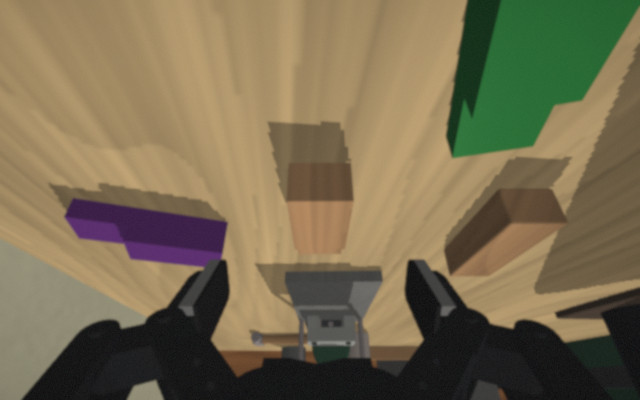

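Emit:
arm_command --grip_force 50 --steps '[{"hand": 1,"travel": [-0.008,0.08,0.004],"rotation": [0,0,0]},{"hand": 1,"travel": [-0.004,0.08,0.002],"rotation": [0,0,0]},{"hand": 1,"travel": [0,0.07,0],"rotation": [0,0,0]},{"hand": 1,"travel": [0,0.03,0],"rotation": [0,0,0]},{"hand": 1,"travel": [0,0,0],"rotation": [0,0,0]}]'

```text
time: 6.5
eef_pos: [0.6323, -0.3361, 0.0431]
tcp_rot: [0.267, 0.66, -0.332, -0.619]
contact_force: [-0.6, -0.4, -0.6]
opening: 1.001
```

Run:
```python
from plan import *
from h import *
s=ctrl.get_state();print(s['time'],s['qpos'].round(3),s['eef_pos'].round(4),s['contact_force'].round(1))
Rt,X,f=lean(np.deg2rad(95.2),np.deg2rad(40),1)
g=np.array([.6264,-.3335,.026])
for k in (0,): print(k,[a.round(3) for a in rel(s,g-.006*f-k*f,Rt)])
im,d=ctrl.read_camera('wrist');cv2.imwrite('pics/w2.png',im)
```

```text
6.5 [-0.764  0.826  1.312  0.433  1.565  2.136] [ 0.6323 -0.3361  0.0431] [-0.6 -0.4 -0.6]
0 [array([-0.028,  0.031,  0.019]), array([-0.001,  0.04 , -0.008])]
```

View pics/w2.png

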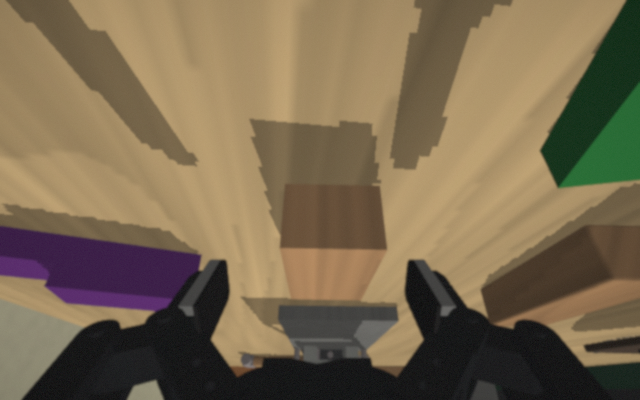

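Emit:
arm_command --grip_force 50 --steps '[{"hand": 1,"travel": [-0.02,0.017,0.017],"rotation": [0,0.03,-0.008]},{"hand": 1,"travel": [-0.01,0.012,0.004],"rotation": [0,0.01,0]},{"hand": 1,"travel": [0,0,0],"rotation": [0,0,0]}]'

```text
time: 6.92
eef_pos: [0.6265, -0.3408, 0.0317]
tcp_rot: [0.271, 0.654, -0.327, -0.626]
contact_force: [0.0, 1.0, 1.2]
opening: 1.0
```

Run:
```python
from plan import *
from h import *
s=ctrl.get_state();print(s['time'],s['qpos'].round(3),s['eef_pos'].round(4),s['contact_force'].round(1))
Rt,X,f=lean(np.deg2rad(95.2),np.deg2rad(40),1)
g=np.array([.6264,-.3335,.026])
for k in (0,): print(k,[a.round(3) for a in rel(s,g-.006*f-k*f,Rt)])
im,d=ctrl.read_camera('wrist');cv2.imwrite('pics/w3.png',im)
```

```text
6.925 [-0.774  0.837  1.318  0.431  1.553  2.143] [ 0.6265 -0.3408  0.0317] [0.  1.  1.2]
0 [array([ 0.006,  0.01 , -0.002]), array([ 0.005, -0.001, -0.005])]
```

View pics/w3.png

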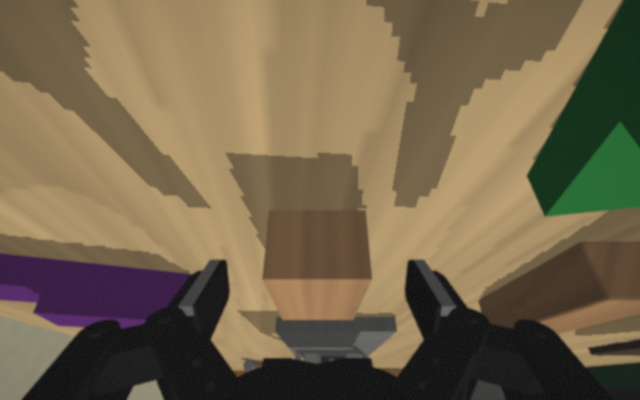

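Emit:
arm_command --grip_force 50 --steps '[{"hand": 0,"travel": [0.006,0.006,0],"rotation": [0,0,0]},{"hand": 0,"travel": [0,0,0],"rotation": [0,0,0]},{"hand": 0,"travel": [0,0,0],"rotation": [0,0,0]},{"hand": 0,"travel": [0,0,0],"rotation": [0,0,0]},{"hand": 0,"travel": [0,0,0],"rotation": [0,0,0]},{"hand": 0,"travel": [0,0,0],"rotation": [0,0,0]}]'

```text
time: 7.72
eef_pos: [0.6267, -0.3389, 0.0323]
tcp_rot: [0.272, 0.654, -0.328, -0.625]
contact_force: [-0.0, -0.5, -0.5]
opening: 0.503
```

Run:
```python
from plan import *
from h import *
s=ctrl.get_state();print(s['time'],s['qpos'].round(3),s['eef_pos'].round(4),s['contact_force'].round(1),s['opening'])
Rt,X,f=lean(np.deg2rad(95.2),np.deg2rad(40),1)
g=np.array([.6264,-.3335,.026])
for k in (0,): print(k,[a.round(3) for a in rel(s,g-.006*f-k*f,Rt)])
```

```text
7.725 [-0.773  0.833  1.323  0.432  1.549  2.144] [ 0.6267 -0.3389  0.0323] [-0.  -0.5 -0.5] 0.5026739111549196
0 [array([ 0.   ,  0.008, -0.   ]), array([ 0.007, -0.   , -0.009])]
```

Run:
```python
from plan import *
from h import *
s=ctrl.get_state()
Rt,X,f=lean(np.deg2rad(96),np.deg2rad(40),1)
p0=s['eef_pos'];R0=R.from_quat(s['tcp_rot'])
w1=p0+[0,0,.06]; 
O=np.array([.5658,.0856,0]); g=O-.141*X+[0,0,.0277+.030]; w2=g-.006*f
a=row(w1,R0,p0,R0); b=row(w2,Rt,w1,R0)
print('lift',a[0].round(3),'| move',b[0].round(3),b[1].round(3),w2)
```

```text
lift [ 0.128 -0.154 -0.001] | move [0.662 0.681 0.07 ] [ 0.024 -0.021 -0.009] [ 0.58094165 -0.05846319  0.06229627]
```

Emit:
arm_command --steps '[{"hand": 0,"travel": [0.045,-0.054,0],"rotation": [0,0,0]},{"hand": 0,"travel": [0.045,-0.054,0],"rotation": [0,0,0]},{"hand": 0,"travel": [0.045,-0.05,0],"rotation": [0,0,0]},{"hand": 0,"travel": [0.06,0.06,0.009],"rotation": [0,0,0]},{"hand": 0,"travel": [0.08,0.082,0.009],"rotation": [0.004,-0.004,-0.002]},{"hand": 0,"travel": [0.08,0.082,0.009],"rotation": [0.004,-0.004,-0.002]},{"hand": 0,"travel": [0.08,0.082,0.009],"rotation": [0.004,-0.004,-0.002]},{"hand": 0,"travel": [0.08,0.082,0.009],"rotation": [0.004,-0.004,-0.002]},{"hand": 0,"travel": [0.08,0.082,0.009],"rotation": [0.004,-0.004,-0.002]},{"hand": 0,"travel": [0.08,0.082,0.009],"rotation": [0,0,0]},{"hand": 0,"travel": [0.06,0.06,0.005],"rotation": [0,0,0]},{"hand": 0,"travel": [0,0,0],"rotation": [0,0,0]},{"hand": 0,"travel": [0,0,0],"rotation": [0,0,0]}]'

```text
time: 9.35
eef_pos: [0.5864, -0.0822, 0.089]
tcp_rot: [0.274, 0.66, -0.333, -0.615]
contact_force: [0.5, 0.2, -1.6]
opening: 0.505
```

Run:
```python
from plan import *
from h import *
s=ctrl.get_state();print(s['time'],s['qpos'].round(3),s['eef_pos'].round(4),s['contact_force'].round(1),s['opening'])
Rt,X,f=lean(np.deg2rad(96),np.deg2rad(40),1)
w2=np.array([ 0.58094165,-0.05846319,0.06229627])
print([a.round(3) for a in rel(s,w2,Rt)])
im,d=ctrl.read_camera('wrist');cv2.imwrite('pics/w4.png',im);np.save('w4.npy',d);np.save('w4s.npy',np.r_[s['eef_pos'],s['tcp_rot']])
```

```text
9.35 [-0.516  0.458  1.789  0.564  1.357  2.26 ] [ 0.5864 -0.0822  0.089 ] [ 0.5  0.2 -1.6] 0.5045718851170894
[array([0.007, 0.12 , 0.012]), array([ 0.034,  0.024, -0.033])]
```

View pics/w4.png

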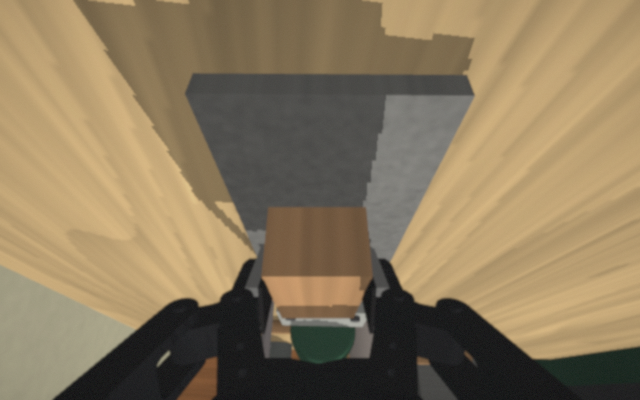

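Emit:
arm_command --steps '[{"hand": 0,"travel": [-0.075,-0.065,0.01],"rotation": [0.03,0.024,-0.03]},{"hand": 0,"travel": [-0.075,-0.065,0.003],"rotation": [0,0,0]},{"hand": 0,"travel": [0.05,-0.06,0],"rotation": [0,0,0]},{"hand": 0,"travel": [0.075,-0.09,0],"rotation": [0,0,0]},{"hand": 0,"travel": [0.075,-0.09,0],"rotation": [0,0,0]},{"hand": 0,"travel": [0.075,-0.09,0],"rotation": [0,0,0]},{"hand": 0,"travel": [0.07,-0.08,0],"rotation": [0,0,0]},{"hand": 0,"travel": [0,0,0],"rotation": [0,0,0]},{"hand": 0,"travel": [0,0,0],"rotation": [0,0,0]}]'

```text
time: 10.52
eef_pos: [0.5894, -0.1464, 0.2626]
tcp_rot: [0.269, 0.656, -0.33, -0.623]
contact_force: [-0.2, 0.1, -2.1]
opening: 0.507
```

Run:
```python
from plan import *
from h import *
s=ctrl.get_state();print(s['time'],s['qpos'].round(3),s['eef_pos'].round(4),s['contact_force'].round(1),s['opening'])
im,d=ctrl.read_camera('wrist');cv2.imwrite('pics/w5.png',im);np.save('w5.npy',d);np.save('w5s.npy',np.r_[s['eef_pos'],s['tcp_rot']])
```

```text
10.525 [-0.599  0.309  1.634  0.519  1.671  2.368] [ 0.5894 -0.1464  0.2626] [-0.2  0.1 -2.1] 0.5065832852430417
```

View pics/w5.png

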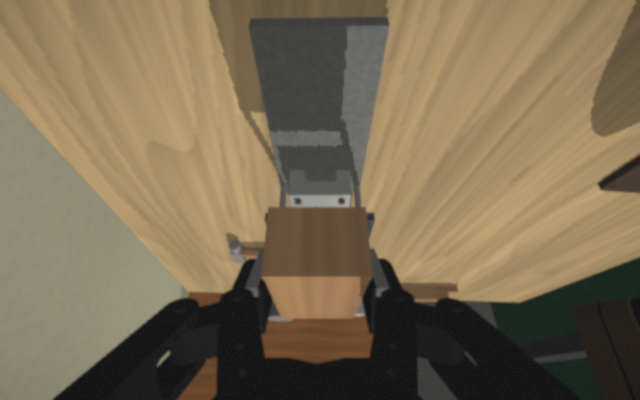

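Run:
```python
from h import *
im=cv2.imread('pics/w5.png');cv2.imwrite('pics/w5z.png',cv2.resize(im[120:215,250:390],(784,532),interpolation=cv2.INTER_CUBIC))
d=np.load('w5.npy')
np.set_printoptions(linewidth=250)
print((d[150:208:4,270:372:4]*1000).astype(int))
g=im.mean(2).astype(int)
for r in range(170,200,3): print(r,g[r,280:362:2])
```

```text
[[449 426 426 426 427 427 428 427 427 425 427 427 426 425 426 426 425 426 425 427 425 427 427 425 425 447]
 [456 433 433 435 434   0 434 434 434 433 433 434 434 433 433 433 433 433 434 432 433 432 432 433 454 456]
 [465 465 441 441 442 443 441 441 440 440 442 442 440 441 441 441 442 441 442 440 440 442 442 441 462 461]
 [472 473 449 448 449 449 449 449 448 448 448 449 450 447 449 449 448 448 449 449 448 450 447 447 473 471]
 [480 482 456 456 458 457 458 458 457 456 457 458 456 457 457 457 456 456 455 455 457 455 456 455 481 481]
 [490 489 465 465 465 467 464 464 464 464 465 463 464 464 465 464 463 464 464 463 463 464 464 463 490 490]
 [499 498 475 474 473 462 460 461 461 474 473 473 474 472 473 473 472 460 460 461 471 473 472 498 497 499]
 [508 507 508 482 482 457 458 458 458 474 483 483 483 482 482 482 482 456 456 457 480 482 480 505 507 505]
 [519 517 519 490 492 454 454 453 454 454 453 453 453 452 453 450 451 451 452 453 491 491 490 517 516 515]
 [528 527 528 499 502 450 451 450 450 451 450 449 449 447 450   0 449 448 449 448 501 498 495 526 526 526]
 [537 538 536 493 499 446 447 
[... 1505 characters left out ...]
104  79  77  86 126]
188 [113  81  85  88  84  87  89  89  89  91  88  89  90  89  87  87  88  89  87  87  87  87  86  86  88  88  89  88  88  90  88  89  87  90  89  97 102  81  80  89 128]
191 [112  82  85  91  84  87  89  90  89  88  88  88  88  89  86  87  87  88  86  88  89  88  88  88  89  87  88  88  88  88  87  89  89  90  89  93 104  84  77  86 124]
194 [109  81  84 110 111 110 108 109 109 108 110 109 109 108 109 108 109 109 110 111 111 111 111 111 110 112 112 112 115 113 115 119 121 120 122 105 109  97  78  84 118]
197 [ 99  81  86 118 135 148 150 136 130 128 140 149 151 151 151 152 153 152 153 153 154 156 156 157 157 158 158 159 160 146 132 131 147 162 163 138 122 102  77  86 112]
```

View pics/w5z.png

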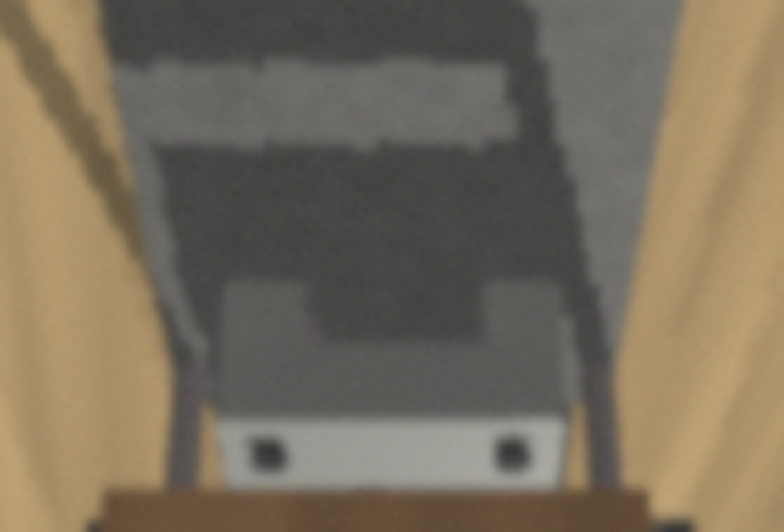

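```bash
cat > ana5.py <<'E'
from h import *
d=np.load('w5.npy');sv=np.load('w5s.npy');st=dict(eef_pos=sv[:3],tcp_rot=sv[3:])
p,M=T('wrist',st);P=cloud(d,p,M);Rt=R.from_quat(st['tcp_rot'])
im=cv2.imread('pics/w5.png');g=cv2.GaussianBlur(im.mean(2).astype(np.float32),(3,3),0)
z=P[...,2]
# bed edges: per row 40..160: bed mask by z .008-.025
L=[];Rr=[];
for r in range(40,165,2):
    c=np.where((d[r]>0)&(z[r]>.008)&(z[r]<.03)&(np.arange(640)>230)&(np.arange(640)<410))[0]
    if len(c): L.append(P[r,c[0]]);Rr.append(P[r,c[-1]])
L=np.array(L);Rr=np.array(Rr)
def fit(Q): a,b=np.polyfit(Q[:,1],Q[:,0],1); return a,b
for Q in(L,Rr): 
    a,b=fit(Q); print('edge slope deg',90+np.degrees(np.arctan(-a)),'x at y=0',b, 'resid',np.std(Q[:,0]-a*Q[:,1]-b),Q[:,2].mean())
mid=(L+Rr)/2; a,b=fit(mid);print('mid yaw',90-np.degrees(np.arctan(a)),'x at y0',b,'width',np.linalg.norm((L-Rr)[:,:2],axis=1).mean())
# block face
m=np.zeros_like(z,bool);m[174:191,288:352]=1
m&=(z>.03)&(d>0)
q=P[m];c=q.mean(0);u,s_,vt=np.linalg.svd(q-c,full_matrices=False);n=vt[2];print('face n',n.round(3),'yaw of normal',np.degrees(np.arctan2(n[1],n[0])),'c',c.round(4))
ed=[]
for r in (177,180,183,186,189):
    # subpixel gradient? use depth jumps
    cc=np.where((d[r,280:365]>0)&(z[r,280:365]>.03)&(d[r,280:365]<.47))[0]+280
    a_,b_=P[r,cc[0]],P[r,cc[-1]]; ed.append((a_+b_)/2); print(r,cc[0],cc[-1],a_.round(4),b_.round(4),np.linalg.norm(a_-b_).round(4))
ed=np.array(ed);print('block face mid',ed.mean(0))
# front edge of bed
colm=range(262,372,4);F=[]
for cc in colm:
    rr=np.where((z[:100,cc]>.011)&(d[:100,cc]>0))[0]
    F.append(P[rr[0],cc])
F=np.array(F);print('bed front mean',F.mean(0),'slope',np.degrees(np.arctan(np.polyfit(F[:,0],F[:,1],1)[0])), 'bed z',np.median(z[60:120,280:330]))
# guard posts skip. rail tail edges
for r in (225,240,255,270,285,300):
    cc=np.where((d[r,230:410]>.05)&(d[r,230:410]<.2))[0]+230
    a_,b_=P[r,270],P[r,362]
    ta=Rt.inv().apply(P[r,[268,318,364]]-st['eef_pos'])
    print(r,ta.round(4).tolist(),g[r,256:280:2].astype(int),g[r,358:380:2].astype(int))
E
python3 ana5.py
```

```text
edge slope deg 96.41812402993143 x at y=0 0.6380393943421458 resid 0.0003868897259225362 0.014985266634245186
edge slope deg 96.24737229356505 x at y=0 0.5085836947308519 resid 0.00038550568217862437 0.014956397841956773
mid yaw 96.3327963756562 x at y0 0.5733015327380325 width 0.12877789580590188
face n [-0.109  0.994  0.017] yaw of normal 96.26542286566185 c [0.564  0.0854 0.0427]Traceback (most recent call last):
  File "ana5.py", line 24, in <module>
    a_,b_=P[r,cc[0]],P[r,cc[-1]]; ed.append((a_+b_)/2); print(r,cc[0],cc[-1],a_.round(4),b_.round(4),np.linalg.norm(a_-b_).round(4))
              ~~^^^
IndexError: index 0 is out of bounds for axis 0 with size 0
```

```bash
sed -i 's/(d\[r,280:365\]<.47)/(np.abs(P[r,280:365,1]-.085)<.006)/' ana5.py; python3 ana5.py | tail -n +4
python3 - <<'E'
exec(open('ana5.py').read().split('# bed edges')[0])
f=P[...,1]-(.0854-(P[...,0]-.564)*np.tan(np.radians(-6.3))*-1)
for r in (172,175,178,181,184,188,191): print(r,(P[r,284:300:1,1]*1000).astype(int),(P[r,340:360,1]*1000).astype(int))
E
```

```text
face n [-0.109  0.994  0.017] yaw of normal 96.26542286566185 c [0.564  0.0854 0.0427]
172 [96 96 95 95 96 93 89 90 88 90 88 89 90 88 90 87] [81 82 80 80 81 81 80 80 80 81 85 84 85 84 83 85 84 84 84 84]
175 [104 102 103 102 100 103  89  90  90  90  89  90  89  88  89  88] [81 82 81 81 80 81 80 81 81 80 92 92 92 92 91 91 91 91 93 91]
178 [111 110 110 111 110  90  89  90  88  90  89  90  89  88  89  88] [ 83  81  81  80  80  80  81  80  81  81  99 100 100 100 100 100  99  98
  98  99]
181 [119 118 117 117 118  89  90  89  90  90  88  89  88  88  88  88] [ 83  81  81  82  81  82  80  81  80  80 108 108 108 108 105 108 106 106
 105 106]
184 [ 127  127  127  127  127   90   89   90 -282   88   91   89   89   89
   88   87] [ 82  81  81  81  80  81  81  81  80  80 118 116 116 115 116 115 115 114
 115 115]
188 [ 129  132 -282  138  138   90   90   89   88   90   88   88   88   88
   89   89] [ 81  81  81  81  81  81  81  81  81  79  80 126 126 126 120 119 118 117
 118 119]
191 [131 131 135 147 148  90  90  90  90  90  89  89  89  88  88  88] [  80   81 -282   80   80   80   80   81   80   81   80  136  137  137
  119  118  119  117  118  119]Traceback (most recent call last):
  File "ana5.py", line 24, in <module>
    a_,b_=P[r,cc[0]],P[r,cc[-1]]; ed.append((a_+b_)/2); print(r,cc[0],cc[-1],a_.round(4),b_.round(4),np.linalg.norm(a_-b_).round(4))
              ~~^^^
IndexError: index 0 is out of bounds for axis 0 with size 0
```

Run:
```python
src=open('ana5.py').read().split('# bed edges')[0]; exec(src)
def ray(c,r,dep): return np.array([(c-p['cx'])/p['fx']*dep,(r-p['cy'])/p['fy']*dep,dep,1])
print(p['cx'],p['cy'],p['fx'])
B=(M@ray(319.7,182,np.median(d[181:184,310:330])))[:3];print('block face mid',B.round(4))
X=np.array([np.cos(np.radians(96.3)),np.sin(np.radians(96.3)),0]);Y=np.array([-X[1],X[0],0])
mid=np.array([.5733-np.tan(np.radians(6.33))*B[1],B[1],0]);print('offset from bed mid (borer y)',(B-mid)@Y, 'tool z coordinate',Rt.inv().apply(B-st['eef_pos']).round(4),'tool dirs in borer',Rt.inv().apply(X).round(4))
for r in (225,240,255,270,285,300):
    ta=Rt.inv().apply(P[r,[268,318,364]]-st['eef_pos'])
    print(r,ta.round(4).tolist(),g[r,256:280:2].astype(int),g[r,358:380:2].astype(int))
Fr=[]
for cc in range(262,372,4):
    rr=np.where((z[:100,cc]>.011)&(d[:100,cc]>0))[0]; Fr.append(P[rr[0],cc])
Fr=np.array(Fr);print('bed front',Fr.mean(0).round(4),'dist to face',(B-Fr.mean(0))@X)
```

```text
316.7157311058387 201.14611021105625 307.2276770207172
block face mid [0.5634 0.0856 0.0371]
offset from bed mid (borer y) 0.0004195478789467871 tool z coordinate [0.0349 0.3226 0.0047] tool dirs in borer [0.7682 0.6401 0.0123]
225 [[-0.0287, 0.0065, -0.0207], [-0.0293, 0.005, 0.001], [-0.029, 0.0058, 0.0208]] [148 146 146 146 139 106  80  78  79  81  81  82] [ 73  72  73  75  73  71  73  94 131 140 138]
240 [[-0.0247, -0.0002, -0.0199], [-0.024, 0.0014, 0.001], [-0.0244, 0.0006, 0.0203]] [134 135 136 134 117  86  78  79  80  81  81  81] [ 72  73  73  74  75  96 130 136 135 133 137]
255 [[-0.0195, -0.0034, -0.0197], [-0.0198, -0.0041, 0.001], [-0.02, -0.0045, 0.0198]] [94 74 66 69 76 77 79 80 80 80 81 81] [ 72  72  73  73  74  75  72  67  69  97 133]
270 [[-0.0155, -0.0086, -0.0191], [-0.0156, -0.0087, 0.0009], [-0.0158, -0.009, 0.0193]] [66 66 68 73 77 78 79 79 80 81 81 81] [73 72 73 73 73 74 75 70 66 65 66]
285 [[-0.0057, -0.0043, -0.0203], [-0.0057, -0.0043, 0.001], [-0.0055, -0.0039, 0.0206]] [ 64  48  25  24  33  78 117 126 128 129 130 131] [116  95  79  77  70  45  24  21  31  55  65]
300 [[0.0044, -0.0008, -0.0213], [0.0135, 0.0118, 0.0011], [0.0062, 0.0018, 0.0219]] [ 25  28  31  30  25  24  24  31  71 112 123 126] [117 108  67  27  20  21  22  30  32  27  23]
bed front [ 0.5896 -0.1284  0.0122] dist to face 0.2155243088324087
```

```bash
cat > tgt.py <<'E'
from plan import *
from h import *
X=np.array([np.cos(np.radians(96.3)),np.sin(np.radians(96.3)),0]);Y=np.array([-X[1],X[0],0]);Z=np.array([0,0,1.])
B=np.array([.5634,.0856,0])
Rg=R.from_quat([0.272,.654,-.328,-.625])
Rtg=lean(np.radians(96.3),np.radians(40),1)[0]*lean(np.radians(95.2),np.radians(40),1)[0].inv()*Rg
def tcp(x,y,z): return B+x*X+y*Y+z*Z
def show():
    s=ctrl.get_state();v=s['eef_pos']-B; F=s['contact_force']
    print('t',round(s['time'],2),'borer x,y,z mm',(np.array([v@X,v@Y,v[2]])*1000).round(1),'F borer',np.array([F@X,F@Y,F[2]]).round(1),'roterr deg',(np.degrees((R.from_quat(s['tcp_rot']).inv()*Rtg).as_rotvec())).round(2),'open',round(s['opening'],3))
    return s
E
python3 - <<'E'
from tgt import *
s=show()
p0=s['eef_pos'];R0=R.from_quat(s['tcp_rot'])
w1=tcp(-.2335,0,.075);w2=tcp(-.125,0,.055)
for w,a,Ra in ((w1,p0,R0),(w2,w1,Rtg)): print([v.round(3) for v in row(w,Rtg,a,Ra)])
print('X in tool',Rtg.inv().apply(X).round(3),'Y',Rtg.inv().apply(Y).round(3),'Z',Rtg.inv().apply(Z).round(3))
E
```

```text
t 10.57 borer x,y,z mm [-233.5   -0.6  262.8] F borer [ 0.5 -0.9 -0.6] roterr deg [ 0.53 -0.36  0.09] open 0.502
[array([-0.401,  0.481,  0.006]), array([ 0.018, -0.012,  0.003])]
[array([0.236, 0.282, 0.001]), array([0., 0., 0.])]
X in tool [0.769 0.639 0.002] Y [ 0.001 -0.004  1.   ] Z [ 0.639 -0.769 -0.003]
```

Emit:
arm_command --steps '[{"hand": 0,"travel": [-0.06,0.072,0.006],"rotation": [0.018,-0.012,0.003]},{"hand": 0,"travel": [-0.085,0.102,0],"rotation": [0,0,0]},{"hand": 0,"travel": [-0.085,0.102,0],"rotation": [0,0,0]},{"hand": 0,"travel": [-0.085,0.102,0],"rotation": [0,0,0]},{"hand": 0,"travel": [-0.07,0.084,0],"rotation": [0,0,0]},{"hand": 0,"travel": [0,0,0],"rotation": [0,0,0]},{"hand": 0,"travel": [0,0,0],"rotation": [0,0,0]}]'

```text
time: 11.45
eef_pos: [0.5786, -0.1413, 0.0578]
tcp_rot: [0.257, 0.652, -0.334, -0.631]
contact_force: [0.8, -1.2, -0.7]
opening: 0.508
```

Run:
```python
from tgt import *
s=show()
p0=s['eef_pos'];R0=R.from_quat(s['tcp_rot'])
print([v.round(3) for v in row(tcp(-.125,0,.055),Rtg,p0,R0)])
```

```text
t 11.45 borer x,y,z mm [-227.2    9.8   57.8] F borer [-1.3 -0.6 -0.7] roterr deg [-1.08 -0.68  0.8 ] open 0.508
[array([ 0.253,  0.228, -0.033]), array([-0.036, -0.023,  0.027])]
```

Emit:
arm_command --steps '[{"hand": 0,"travel": [0.04,0.01,-0.03],"rotation": [-0.036,-0.023,0.027]},{"hand": 0,"travel": [0.06,0.04,-0.003],"rotation": [0,0,0]},{"hand": 0,"travel": [0.06,0.05,0],"rotation": [0,0,0]},{"hand": 0,"travel": [0.04,0.033,0],"rotation": [0,0,0]},{"hand": 0,"travel": [0,0,0],"rotation": [0,0,0]}]'

```text
time: 12.08
eef_pos: [0.5826, -0.0633, 0.0703]
tcp_rot: [0.267, 0.659, -0.335, -0.618]
contact_force: [0.3, -0.2, -1.5]
opening: 0.507
```

Run:
```python
from tgt import *
s=show()
p0=s['eef_pos'];R0=R.from_quat(s['tcp_rot'])
print([v.round(3) for v in row(tcp(-.125,0,.053),Rtg,p0,R0)])
```

```text
t 12.07 borer x,y,z mm [-150.1   -2.7   70.3] F borer [-0.2 -0.3 -1.5] roterr deg [ 0.26  0.41 -0.27] open 0.507
[array([0.028, 0.097, 0.01 ]), array([ 0.009,  0.014, -0.009])]
```

Emit:
arm_command --steps '[{"hand": 0,"travel": [0.015,0.05,0.008],"rotation": [0.009,0.014,-0.009]},{"hand": 0,"travel": [0.01,0.04,0.001],"rotation": [0,0,0]},{"hand": 0,"travel": [0,0,0],"rotation": [0,0,0]}]'

```text
time: 12.45
eef_pos: [0.5769, -0.0395, 0.0526]
tcp_rot: [0.266, 0.656, -0.334, -0.622]
contact_force: [-0.5, 0.0, -1.3]
opening: 0.509
```

Run:
```python
from tgt import *
s=show()
p0=s['eef_pos'];R0=R.from_quat(s['tcp_rot'])
print([v.round(3) for v in row(tcp(-.125,0,.050),Rtg,p0,R0)])
```

```text
t 12.45 borer x,y,z mm [-125.8    0.3   52.6] F borer [ 0.1  0.5 -1.3] roterr deg [-0.04 -0.09  0.01] open 0.509
[array([-0.004,  0.008, -0.001]), array([-0.001, -0.003,  0.   ])]
```

Emit:
arm_command --steps '[{"hand": 0,"travel": [-0.006,0.008,-0.001],"rotation": [0,0,0]},{"hand": 0,"travel": [-0.005,0.006,0],"rotation": [0,0,0]},{"hand": 0,"travel": [0,0,0],"rotation": [0,0,0]}]'

```text
time: 12.82
eef_pos: [0.5776, -0.0401, 0.0472]
tcp_rot: [0.266, 0.656, -0.333, -0.623]
contact_force: [0.0, 0.3, -0.1]
opening: 0.503
```

Run:
```python
from tgt import *
s=show()
p0=s['eef_pos'];R0=R.from_quat(s['tcp_rot'])
print([v.round(3) for v in row(tcp(-.125,0,.047),Rtg,p0,R0)])
im,d=ctrl.read_camera('scene');cv2.imwrite('pics/s6.png',cv2.resize(im[130:300,240:440],(800,680))[:600])
```

```text
t 12.82 borer x,y,z mm [-126.5   -0.3   47.2] F borer [ 0.3 -0.  -0.1] roterr deg [-0.01 -0.12  0.06] open 0.503
[array([0.003, 0.004, 0.001]), array([-0.   , -0.004,  0.002])]
```

View pics/s6.png

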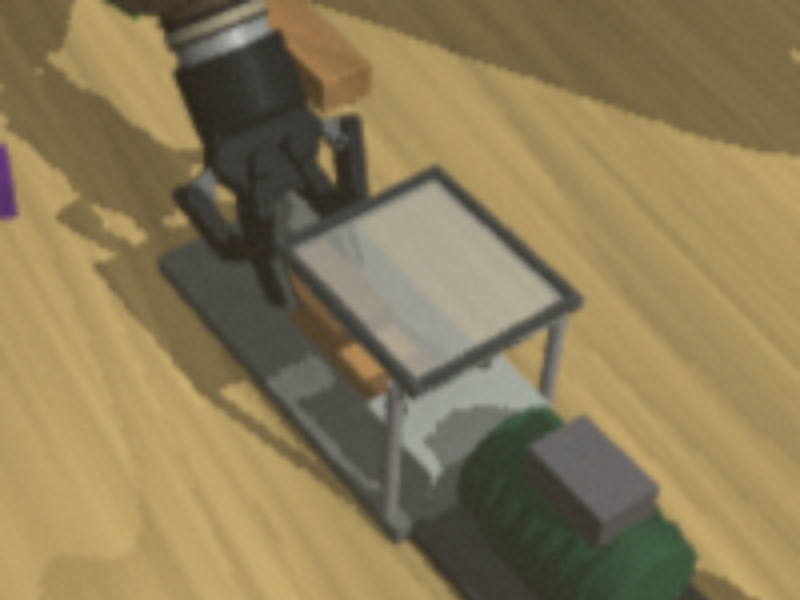

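Emit:
arm_command --steps '[{"hand": 0,"travel": [0.0077,0.0064,0.001],"rotation": [0,-0.004,0.002]},{"hand": 0,"travel": [0.0077,0.0064,0],"rotation": [0,0,0]},{"hand": 0,"travel": [0.0077,0.0064,0],"rotation": [0,0,0]},{"hand": 0,"travel": [0.0077,0.0064,0],"rotation": [0,0,0]},{"hand": 0,"travel": [0,0,0],"rotation": [0,0,0]}]'

```text
time: 13.5
eef_pos: [0.5763, -0.0277, 0.0475]
tcp_rot: [0.266, 0.657, -0.334, -0.621]
contact_force: [-0.1, -0.1, -1.1]
opening: 0.505
```

Run:
```python
from tgt import *
s=show()
p0=s['eef_pos'];R0=R.from_quat(s['tcp_rot'])
print([v.round(4) for v in row(tcp(-.103,0,.047),Rtg,p0,R0)])
```

```text
t 13.5 borer x,y,z mm [-114.    -0.4   47.5] F borer [-0.1  0.1 -1.1] roterr deg [ 0.07  0.03 -0.07] open 0.505
[array([0.0272, 0.0247, 0.0015]), array([ 0.0023,  0.0009, -0.0024])]
```

Emit:
arm_command --steps '[{"hand": 0,"travel": [0.005,0.008,0.0015],"rotation": [0,0,0]},{"hand": 0,"travel": [0.006,0.007,0],"rotation": [0,0,0]},{"hand": 0,"travel": [0.0065,0.0065,0],"rotation": [0,0,0]},{"hand": 0,"travel": [0.007,0.0064,0],"rotation": [0,0,0]},{"hand": 0,"travel": [0,0,0],"rotation": [0,0,0]}]'

```text
time: 14.12
eef_pos: [0.5759, -0.0168, 0.0473]
tcp_rot: [0.267, 0.657, -0.333, -0.621]
contact_force: [0.9, -0.2, 0.6]
opening: 0.504
```

Run:
```python
from tgt import *
s=show()
p0=s['eef_pos'];R0=R.from_quat(s['tcp_rot'])
print([v.round(4) for v in row(tcp(-.1,0,.047),Rtg,p0,R0)])
```

```text
t 14.12 borer x,y,z mm [-103.2   -1.2   47.3] F borer [-0.3 -0.9  0.6] roterr deg [ 0.22  0.07 -0.07] open 0.504
[array([0.0074, 0.0075, 0.004 ]), array([ 0.0073,  0.0024, -0.0023])]
```

Emit:
arm_command --steps '[{"hand": 0,"travel": [0.007,0.007,0.003],"rotation": [0.006,0,0]},{"hand": 0,"travel": [0.0075,0.0066,0.002],"rotation": [0,0,0]},{"hand": 0,"travel": [0.0075,0.0066,0.001],"rotation": [0,0,0]},{"hand": 0,"travel": [0,0,0],"rotation": [0,0,0]}]'

```text
time: 14.62
eef_pos: [0.5735, -0.0077, 0.0473]
tcp_rot: [0.266, 0.657, -0.334, -0.621]
contact_force: [0.7, -0.9, 2.2]
opening: 0.501
```

Run:
```python
from tgt import *
s=show()
p0=s['eef_pos'];R0=R.from_quat(s['tcp_rot'])
print([v.round(4) for v in row(tcp(-.09,0,.047),Rtg,p0,R0)])
```

```text
t 14.62 borer x,y,z mm [-93.8   0.2  47.3] F borer [-1.  -0.6  2.2] roterr deg [ 0.1   0.08 -0.08] open 0.501
[array([ 0.0092,  0.0089, -0.0006]), array([ 0.0034,  0.0028, -0.0026])]
```

Emit:
arm_command --steps '[{"hand": 0,"travel": [0.0085,0.006,0],"rotation": [0,0,0]},{"hand": 0,"travel": [0.008,0.0064,0],"rotation": [0,0,0]},{"hand": 0,"travel": [0,0,0],"rotation": [0,0,0]}]'

```text
time: 15.0
eef_pos: [0.5731, -0.0048, 0.0479]
tcp_rot: [0.268, 0.657, -0.337, -0.619]
contact_force: [-0.2, 2.0, -0.1]
opening: 0.509
```

Run:
```python
from tgt import *
s=show()
p0=s['eef_pos'];R0=R.from_quat(s['tcp_rot'])
print([v.round(4) for v in row(tcp(-.084,0,.047),Rtg,p0,R0)])
im,d=ctrl.read_camera('scene');cv2.imwrite('pics/s7.png',cv2.resize(im[180:280,290:410],(720,600)))
```

```text
t 15.0 borer x,y,z mm [-90.9   0.3  47.9] F borer [ 2.  -0.  -0.1] roterr deg [ 0.06  0.19 -0.49] open 0.509
[array([ 0.016 ,  0.0169, -0.0011]), array([ 0.0019,  0.0065, -0.0165])]
```

View pics/s7.png

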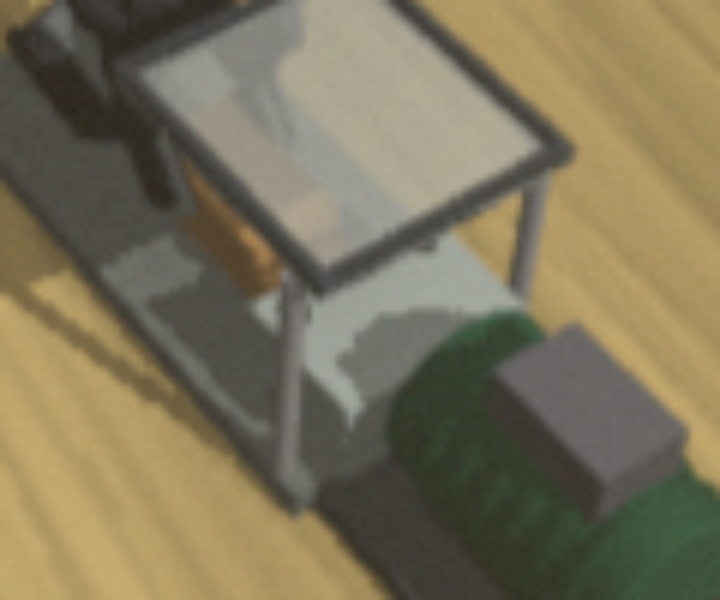

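Emit:
arm_command --steps '[{"hand": 0,"travel": [0.006,0.008,-0.001],"rotation": [0,0,-0.014]},{"hand": 0,"travel": [0.0085,0.0075,0],"rotation": [0,0,0]},{"hand": 0,"travel": [0.0085,0.0075,0],"rotation": [0,0,0]}]'

```text
time: 15.42
eef_pos: [0.573, 0.0002, 0.0479]
tcp_rot: [0.268, 0.657, -0.338, -0.618]
contact_force: [-0.4, -7.4, 4.0]
opening: 0.504
```

Run:
```python
from tgt import *
s=show()
p0=s['eef_pos'];R0=R.from_quat(s['tcp_rot'])
print([v.round(4) for v in row(tcp(-.08,0,.047),Rtg,p0,R0)])
```

```text
t 15.43 borer x,y,z mm [-86.   -0.2  47.9] F borer [-7.3  1.2  4. ] roterr deg [-0.02  0.44 -0.62] open 0.504
[array([0.0137, 0.0148, 0.0006]), array([-0.0006,  0.0146, -0.0207])]
```

Emit:
arm_command --steps '[{"hand": 0,"travel": [0.007,0.009,0],"rotation": [0,0.01,-0.015]},{"hand": 0,"travel": [0.0085,0.0075,0],"rotation": [0,0,-0.005]}]'

```text
time: 15.68
eef_pos: [0.5725, 0.0042, 0.0475]
tcp_rot: [0.266, 0.657, -0.337, -0.619]
contact_force: [-1.1, -7.7, 4.2]
opening: 0.504
```

Run:
```python
from tgt import *
s=show()
```

```text
t 15.68 borer x,y,z mm [-81.9  -0.1  47.5] F borer [-7.5  1.9  4.2] roterr deg [-0.09  0.28 -0.33] open 0.504
```

Emit:
arm_command --steps '[{"hand": 0,"travel": [0.008,0.007,0],"rotation": [0,0.008,-0.01]},{"hand": 0,"travel": [0.0085,0.0072,0],"rotation": [0,0,0]}]'

```text
time: 15.92
eef_pos: [0.572, 0.0079, 0.0474]
tcp_rot: [0.267, 0.656, -0.337, -0.62]
contact_force: [-0.9, -8.2, 4.0]
opening: 0.503
```

Run:
```python
from tgt import *
s=show()
```

```text
t 15.93 borer x,y,z mm [-78.1  -0.   47.4] F borer [-8.1  1.8  4. ] roterr deg [-0.14  0.16 -0.37] open 0.503
```

Emit:
arm_command --steps '[{"hand": 0,"travel": [0.008,0.007,0],"rotation": [0,0.004,-0.012]},{"hand": 0,"travel": [0.0085,0.0072,0],"rotation": [0,0,0]}]'

```text
time: 16.18
eef_pos: [0.5716, 0.0117, 0.0474]
tcp_rot: [0.266, 0.656, -0.337, -0.62]
contact_force: [-0.6, -8.0, 3.8]
opening: 0.507
```

Run:
```python
from tgt import *
s=show()
im,d=ctrl.read_camera('wrist');cv2.imwrite('pics/w8.png',im);np.save('w8.npy',d)
```

```text
t 16.18 borer x,y,z mm [-74.4  -0.   47.4] F borer [-7.9  1.5  3.8] roterr deg [-0.16  0.15 -0.36] open 0.507
```

View pics/w8.png

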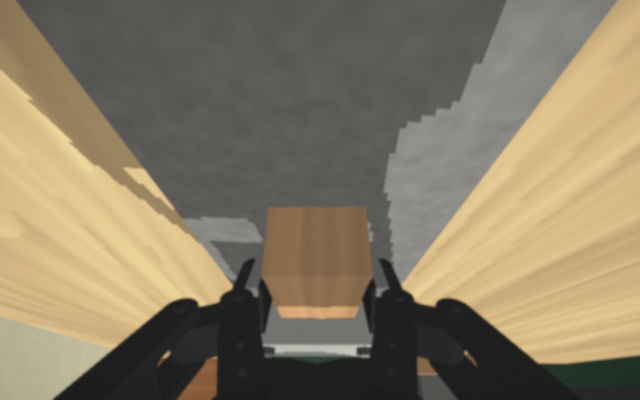

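Emit:
arm_command --steps '[{"hand": 0,"travel": [0.008,0.007,0],"rotation": [0,0.004,-0.012]},{"hand": 0,"travel": [0.0085,0.0072,0],"rotation": [0,0,0]}]'

```text
time: 16.48
eef_pos: [0.5713, 0.015, 0.0475]
tcp_rot: [0.267, 0.656, -0.338, -0.62]
contact_force: [-1.2, -9.1, 5.3]
opening: 0.508
```

Run:
```python
from tgt import *
s=show()
```

```text
t 16.48 borer x,y,z mm [-71.1  -0.1  47.5] F borer [-8.9  2.2  5.3] roterr deg [-0.19  0.18 -0.43] open 0.508
```

Emit:
arm_command --steps '[{"hand": 0,"travel": [0.008,0.007,0],"rotation": [0,0.004,-0.012]}]'

```text
time: 16.6
eef_pos: [0.5713, 0.0158, 0.0474]
tcp_rot: [0.266, 0.656, -0.338, -0.62]
contact_force: [-2.8, -13.8, 4.5]
opening: 0.507
```

Run:
```python
from tgt import *
s=show()
```

```text
t 16.6 borer x,y,z mm [-70.3  -0.1  47.4] F borer [-13.4   4.2   4.5] roterr deg [-0.22  0.15 -0.39] open 0.507
```

Emit:
arm_command --steps '[{"hand": 0,"travel": [0.008,0.007,0],"rotation": [0,0.004,-0.012]}]'

```text
time: 16.73
eef_pos: [0.5713, 0.0158, 0.0475]
tcp_rot: [0.266, 0.656, -0.338, -0.62]
contact_force: [-2.7, -15.3, 5.0]
opening: 0.505
```

Run:
```python
from tgt import *
s=show()
```

```text
t 16.73 borer x,y,z mm [-70.2  -0.2  47.5] F borer [-14.9   4.4   5. ] roterr deg [-0.24  0.15 -0.43] open 0.505
```

Emit:
arm_command --steps '[{"hand": 0,"travel": [0.0115,0.0096,0],"rotation": [0,0,0]}]'

```text
time: 16.85
eef_pos: [0.5714, 0.016, 0.0478]
tcp_rot: [0.269, 0.655, -0.341, -0.618]
contact_force: [-4.9, -21.2, 7.4]
opening: 0.505
```

Run:
```python
from tgt import *
s=show()
im,d=ctrl.read_camera('wrist');cv2.imwrite('pics/w9.png',im)
im,d=ctrl.read_camera('scene');cv2.imwrite('pics/s9.png',cv2.resize(im[180:280,290:410],(720,600)))
```

```text
t 16.85 borer x,y,z mm [-70.   -0.3  47.8] F borer [-20.5   7.2   7.4] roterr deg [-0.26  0.27 -0.92] open 0.505
```

View pics/w9.png

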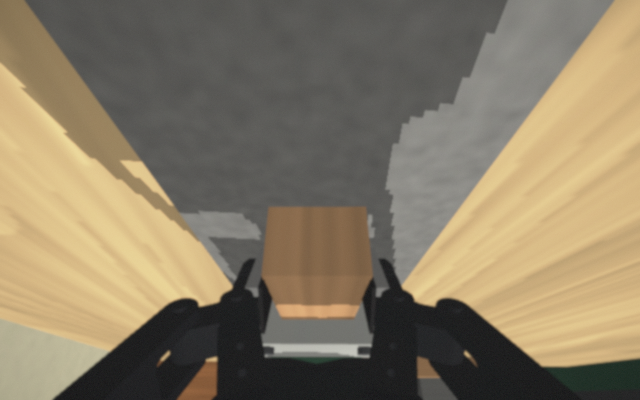

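View pics/s9.png

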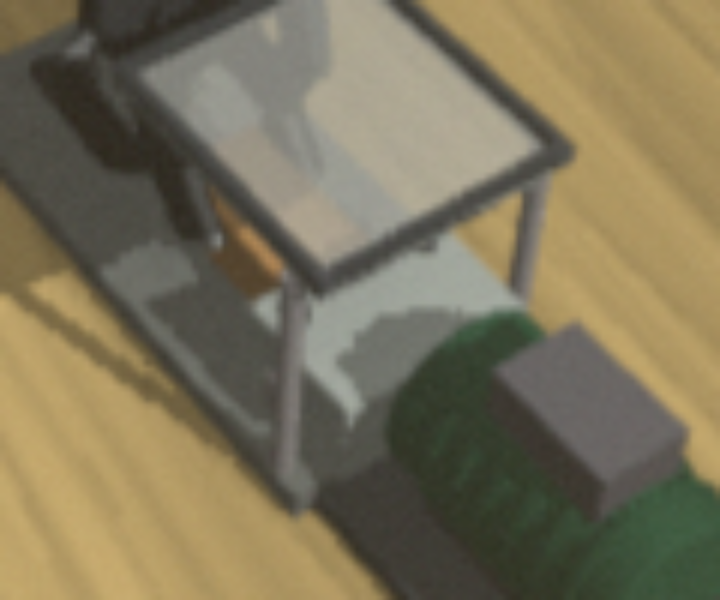

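Emit:
arm_command --steps '[{"hand": 0,"travel": [0.006,0.006,0],"rotation": [0,0,-0.03]},{"hand": 0,"travel": [0.006,0.006,0],"rotation": [0,0,-0.02]}]'

```text
time: 17.2
eef_pos: [0.5714, 0.0157, 0.0473]
tcp_rot: [0.264, 0.658, -0.336, -0.62]
contact_force: [-1.4, -10.6, 2.6]
opening: 0.508
```

Run:
```python
from tgt import *
s=show()
```

```text
t 17.2 borer x,y,z mm [-70.4  -0.3  47.3] F borer [-10.4   2.6   2.6] roterr deg [-0.22  0.34 -0.05] open 0.508
```

Level again, light push still on. Open gradually.

Emit:
arm_command --steps '[{"hand": 0.6,"travel": [0.006,0.005,0],"rotation": [0,0,0]},{"hand": 0.8,"travel": [0,0,0],"rotation": [0,0,0]},{"hand": 0.8,"travel": [0,0,0],"rotation": [0,0,0]},{"hand": 0.8,"travel": [0,0,0],"rotation": [0,0,0]}]'

```text
time: 17.7
eef_pos: [0.5695, 0.0199, 0.0455]
tcp_rot: [0.262, 0.657, -0.337, -0.621]
contact_force: [0.3, 0.6, 0.1]
opening: 0.803
```

Run:
```python
from tgt import *
s=show()
im,d=ctrl.read_camera('wrist');cv2.imwrite('pics/w10.png',im);np.save('w10.npy',d)
```

```text
t 17.7 borer x,y,z mm [-65.9   1.2  45.5] F borer [ 0.5 -0.4  0.1] roterr deg [-0.41  0.27  0.06] open 0.803
```

View pics/w10.png

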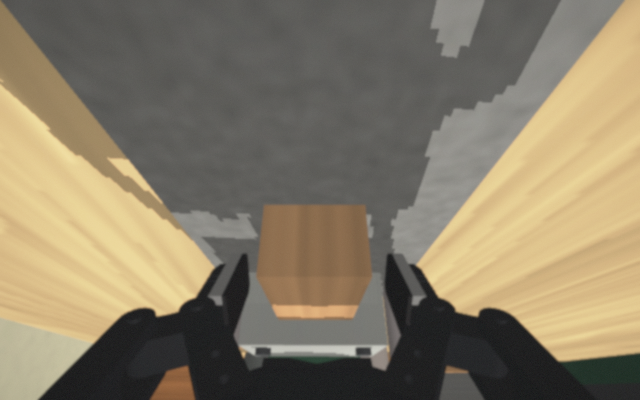

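Run:
```python
from tgt import *
s=show()
im,d=ctrl.read_camera('wrist')
def tail(d,eef,rot):
    p,M=T('wrist',dict(eef_pos=eef,tcp_rot=rot));P=cloud(d,p,M)-B
    q=P[215:265,275:355].reshape(-1,3); t=P[283:300,290:345].reshape(-1,3)
    w=P[240,:];return 'tail x',np.median(q@X)*1000,'y',np.median(q@Y)*1000,'top z',np.median(t[:,2])*1000
def fine(s,d):print(tail(d,s['eef_pos'],s['tcp_rot']))
fine(s,d)
print('w8',tail(np.load('w8.npy'),tcp(-.0744,0,.0474),(Rtg*R.from_euler('xyz',[.16,-.15,.36],degrees=True)).as_quat()))
```

```text
t 17.75 borer x,y,z mm [-66.    1.2  45.5] F borer [0.4 0.2 0. ] roterr deg [-0.41  0.27  0.06] open 0.802
('tail x', np.float64(-88.52102638474955), 'y', np.float64(0.6827253237309632), 'top z', np.float64(46.718753820781174))
w8 ('tail x', np.float64(-92.4787582042137), 'y', np.float64(-0.4655815493862797), 'top z', np.float64(46.90698748862704))
```

Emit:
arm_command --steps '[{"hand": 0.8,"travel": [0,-0.04,-0.003],"rotation": [0,0,0]},{"hand": 0.8,"travel": [0,-0.06,0],"rotation": [0,0,0]},{"hand": 0.8,"travel": [0,-0.06,0],"rotation": [0,0,0]},{"hand": 0.8,"travel": [-0.05,-0.06,0],"rotation": [0,0,0]},{"hand": 0,"travel": [0,0,0],"rotation": [0,0,0]},{"hand": 0,"travel": [0,0,0],"rotation": [0,0,0]},{"hand": 0,"travel": [0,0,0],"rotation": [0,0,0]},{"hand": 0,"travel": [0,0,0],"rotation": [0,0,0]},{"hand": 0,"travel": [0,0,0],"rotation": [0,0,0]}]'

```text
time: 18.92
eef_pos: [0.5772, -0.0378, 0.0899]
tcp_rot: [0.263, 0.657, -0.336, -0.621]
contact_force: [-0.4, -0.7, -0.5]
opening: 0.003
```

Run:
```python
from tgt import *
s=show()
im,d=ctrl.read_camera('wrist');cv2.imwrite('pics/w11.png',im);np.save('w11.npy',d)
p,M=T('wrist',s);P=cloud(d,p,M)-B
v=np.stack([P@X,P@Y,P[...,2]],-1)
np.set_printoptions(linewidth=220,suppress=True)
for r in range(180,330,10): print(r,(v[r,[270,300,320,340,370]]*1000).round(0).astype(int).tolist())
```

```text
t 18.93 borer x,y,z mm [-124.2   -0.2   89.9] F borer [-0.7  0.4 -0.5] roterr deg [-0.35  0.25  0.03] open 0.003
180 [[-104, -29, 15], [-103, -10, 14], [-104, 2, 15], [-104, 15, 15], [-103, 34, 14]]
190 [[-93, -31, 15], [-93, -11, 15], [-92, 2, 14], [-93, 16, 15], [-93, 35, 15]]
200 [[-81, -32, 15], [-88, -11, 20], [-88, 2, 20], [-90, 16, 21], [-82, 37, 15]]
210 [[-261, 0, 128], [-90, -10, 28], [-89, 2, 28], [-90, 15, 28], [-67, 39, 15]]
220 [[-52, -36, 15], [-88, -10, 35], [-90, 2, 36], [-89, 15, 35], [-51, 42, 15]]
230 [[-34, -38, 15], [-89, -10, 42], [-88, 2, 42], [-89, 15, 42], [-35, 44, 15]]
240 [[-15, -40, 15], [-84, -10, 47], [-83, 2, 47], [-84, 15, 47], [-16, 47, 15]]
250 [[0, -42, 18], [-69, -11, 47], [-121, 2, 69], [-68, 16, 47], [8, 51, 15]]
260 [[0, -41, 28], [-119, -8, 74], [-127, 2, 77], [-119, 12, 74], [32, 54, 15]]
270 [[0, -40, 37], [-124, -7, 80], [-134, 2, 84], [-125, 11, 81], [40, 55, 22]]
280 [[-1, -39, 46], [-131, -7, 87], [-139, 1, 90], [-130, 10, 87], [43, 55, 32]]
290 [[-1, -39, 55], [-146, -6, 96], [-138, 1, 94], [-147, 9, 96], [191, 80, 0]]
300 [[12, -40, 60], [-147, -6, 100], [-135, 2, 97], [-148, 9, 100], [246, 89, 0]]
310 [[-143, -17, 102], [-152, -6, 104], [-132, 2, 100], [-152, 8, 104], [-144, 20, 103]]
320 [[-163, -14, 110], [-156, -5, 108], [-127, 2, 103], [-155, 8, 108], [-147, 19, 107]]
```

View pics/w11.png

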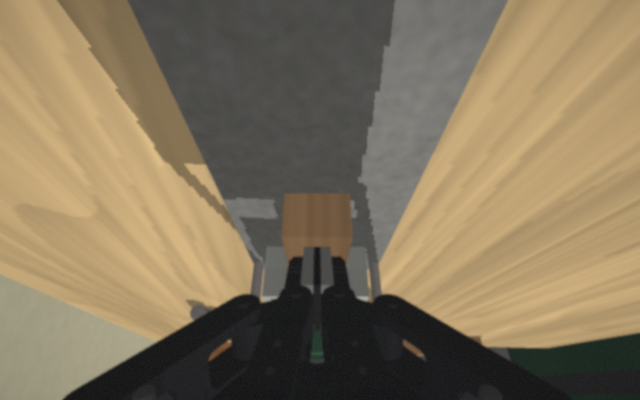

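Emit:
arm_command --steps '[{"hand": 0,"travel": [-0.032,0.036,0],"rotation": [0,0,0]},{"hand": 0,"travel": [-0.032,0.036,0],"rotation": [0,0,0]},{"hand": 0,"travel": [-0.025,0.029,0],"rotation": [0,0,0]},{"hand": 0,"travel": [0,0,0],"rotation": [0,0,0]}]'

```text
time: 19.48
eef_pos: [0.5765, -0.0384, 0.0453]
tcp_rot: [0.262, 0.656, -0.337, -0.622]
contact_force: [0.3, -0.2, 0.9]
opening: 0.0
```

Run:
```python
from tgt import *
s=show()
```

```text
t 19.48 borer x,y,z mm [-124.6    0.6   45.3] F borer [-0.2 -0.3  0.9] roterr deg [-0.47  0.19  0.09] open 0.0
```

Approach the tail: expected contact near TCP x = −113.

Emit:
arm_command --steps '[{"hand": 0,"travel": [0.0077,0.0064,-0.002],"rotation": [0,0,0]},{"hand": 0,"travel": [0.0077,0.0064,0],"rotation": [0,0,0]},{"hand": 0,"travel": [0.0077,0.0064,0],"rotation": [0,0,0]}]'

```text
time: 19.85
eef_pos: [0.5766, -0.0291, 0.0459]
tcp_rot: [0.262, 0.657, -0.336, -0.622]
contact_force: [0.1, -0.4, 0.2]
opening: -0.001
```

Run:
```python
from tgt import *
s=show()
```

```text
t 19.85 borer x,y,z mm [-115.4   -0.5   45.9] F borer [-0.4 -0.   0.2] roterr deg [-0.41  0.21  0.07] open -0.001
```

Emit:
arm_command --steps '[{"hand": 0,"travel": [0.006,0.005,0],"rotation": [0,0,0]}]'

```text
time: 19.98
eef_pos: [0.5765, -0.0265, 0.0463]
tcp_rot: [0.263, 0.657, -0.337, -0.622]
contact_force: [-0.4, -0.6, 0.1]
opening: 0.001
```

Run:
```python
from tgt import *
s=show()
```

```text
t 19.98 borer x,y,z mm [-112.9   -0.7   46.3] F borer [-0.5  0.5  0.1] roterr deg [-0.4   0.25  0.06] open 0.001
```

Emit:
arm_command --steps '[{"hand": 0,"travel": [0.0045,0.005,0],"rotation": [0,0,0]}]'

```text
time: 20.1
eef_pos: [0.5765, -0.025, 0.0463]
tcp_rot: [0.263, 0.657, -0.337, -0.621]
contact_force: [-0.8, -5.9, 1.8]
opening: -0.005
```

Run:
```python
from tgt import *
s=show()
```

```text
t 20.1 borer x,y,z mm [-111.4   -0.9   46.3] F borer [-5.7  1.4  1.8] roterr deg [-0.37  0.3  -0.06] open -0.005
```

Emit:
arm_command --steps '[{"hand": 0,"travel": [0.0045,0.005,0],"rotation": [0,0,0]}]'

```text
time: 20.23
eef_pos: [0.5769, -0.0248, 0.0464]
tcp_rot: [0.265, 0.657, -0.339, -0.62]
contact_force: [-1.2, -9.1, 2.9]
opening: 0.003
```

Run:
```python
from tgt import *
s=show()
```

```text
t 20.23 borer x,y,z mm [-111.2   -1.3   46.4] F borer [-8.9  2.2  2.9] roterr deg [-0.33  0.37 -0.33] open 0.003
```

Emit:
arm_command --steps '[{"hand": 0,"travel": [0.0045,0.005,0],"rotation": [0,0,0]}]'

```text
time: 20.35
eef_pos: [0.577, -0.0248, 0.0465]
tcp_rot: [0.266, 0.657, -0.34, -0.618]
contact_force: [-2.0, -6.7, 2.2]
opening: 0.0
```

Run:
```python
from tgt import *
s=show()
```

```text
t 20.35 borer x,y,z mm [-111.2   -1.4   46.5] F borer [-6.5  2.7  2.2] roterr deg [-0.33  0.44 -0.59] open 0.0
```

Emit:
arm_command --steps '[{"hand": 0,"travel": [0.0085,0.008,0.003],"rotation": [0,0,-0.02]},{"hand": 0,"travel": [0.0105,0.0095,0],"rotation": [0,0,-0.01]}]'

```text
time: 20.6
eef_pos: [0.5774, -0.0245, 0.0466]
tcp_rot: [0.268, 0.658, -0.34, -0.616]
contact_force: [-2.6, -14.7, 2.5]
opening: 0.0
```

Run:
```python
from tgt import *
s=show()
```

```text
t 20.6 borer x,y,z mm [-111.    -1.8   46.6] F borer [-14.4   4.2   2.5] roterr deg [-0.09  0.64 -0.72] open 0.0
```

Emit:
arm_command --steps '[{"hand": 0,"travel": [-0.03,-0.03,0],"rotation": [0,0,0]},{"hand": 0,"travel": [-0.05,-0.05,0],"rotation": [0,0,0]},{"hand": 0,"travel": [-0.05,-0.07,0],"rotation": [0,0,0]},{"hand": 0,"travel": [0.02,-0.12,0],"rotation": [0,0,0]},{"hand": 0,"travel": [0.04,-0.13,0],"rotation": [0,0,0]},{"hand": 0,"travel": [0.04,-0.1,0],"rotation": [0,0,0]},{"hand": 0,"travel": [0,0,0],"rotation": [0,0,0]},{"hand": 0,"travel": [0,0,0],"rotation": [0,0,0]}]'

```text
time: 21.6
eef_pos: [0.5889, -0.1362, 0.1612]
tcp_rot: [0.268, 0.657, -0.338, -0.618]
contact_force: [0.4, 0.7, -1.0]
opening: -0.0
```

Run:
```python
from tgt import *
s=show()
im,d=ctrl.read_camera('wrist');cv2.imwrite('pics/w12.png',im)
p,M=T('wrist',s);P=cloud(d,p,M)-B
v=np.stack([P@X,P@Y,P[...,2]],-1)
m=(d>0)&(abs(v[...,1])<.02)&(v[...,2]>.02)&(v[...,2]<.043)&(v[...,0]>-.11)&(v[...,0]<-.07)
print('tail',np.median(v[m],0)*1000,m.sum())
im,d=ctrl.read_camera('scene');cv2.imwrite('pics/s12.png',im)
```

```text
t 21.6 borer x,y,z mm [-223.2   -1.   161.2] F borer [ 0.6 -0.5 -1. ] roterr deg [ 0.05  0.38 -0.62] open -0.0
tail [-8.84431709e+01  1.84607944e-02  3.19033638e+01] 717
```

View pics/w12.png

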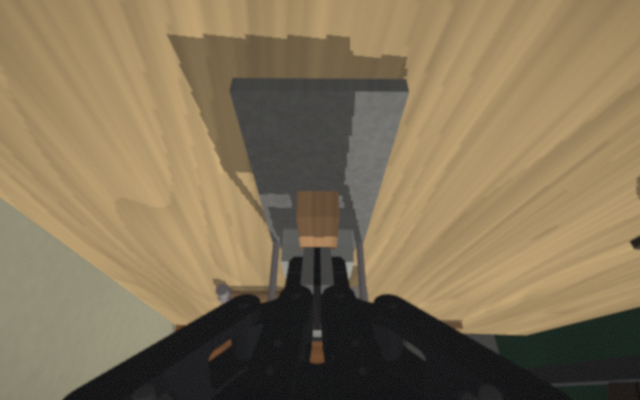

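View pics/s12.png

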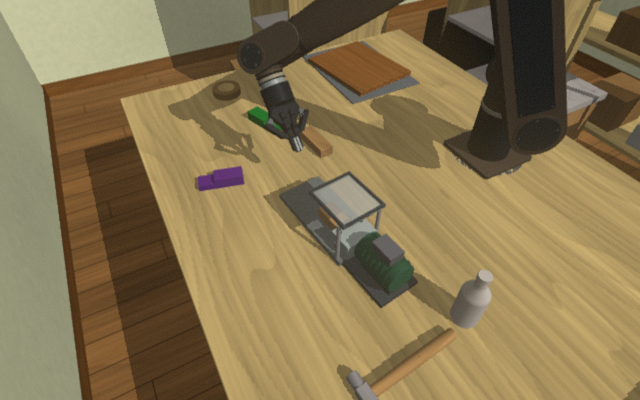

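The rail sits straight in the block, with its tail at about (318, 215) in the wrist view. The arm is clear of it, and the offcut, glue and hammer are where they started.

```bash
python3 -c "
from plant import ctrl
print(ctrl.sign_off())"
```

```text
the job is handed in; nothing more can be done
None
```

The rail is in the boring unit, tongue first, pushed home against the stop and released. I handed the job in at about 22 s.

- **Fit:** I gripped the rail near its tail with the tool leaning 40°. I found the pocket in the wrist camera, set the rail flat on the bed and slid it in. It passed the roller at about 8 N.
- **Stop:** It met a rigid stop with the tongue's end roughly 38–39 mm deep, inside the 30–44 mm range. The force there rose from 9 to 20.5 N with about 1 mm of travel.
- **Release check:** After letting go, I pushed lightly on the tail with the closed fingers. It took 14 N and moved less than about 0.5 mm, so the rail had not sprung back.
- **Last view:** The tail stands at −88.4 mm from the block's front face (expected −88.3), centred and flat. That leaves about 13 mm out from under the guard. The arm was clear, and the offcut, glue bottle and hammer were where they began.

The contact pin can't be read or seen directly, so "fully home" rests on the force and position readings. The resistance stayed near 8 N after the roller's crown instead of dropping. I put that down to friction, and nothing I measured contradicted it.

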